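# Dry the rinsed sample jars in the field dryer

### The arm

A 7-joint arm with a two-finger parallel gripper is mounted at the origin on the work surface. World frame = base frame: x ahead of the robot, y to its left, z up, the work surface at z = 0. Lengths are in m, angles in rad, forces in N, time in s.
With the tool pointing down it reaches from about 0.4 to 0.875 m from the base axis. Payload 19.3 kg.
Tool frame: the origin (TCP) lies at the very end of the fingers, on their centre line; the grasp point (between the pads) lies 19 mm behind it; z points along the fingers, y is the direction in which the jaws open and shut (so a half turn about z gives the same grasp; the last joint's range is limited). The gripper opens to 85 mm and grips with 20 to 120 N. Pads are 22 mm wide; open, the fingers measure 114 mm over their backs; the gripper's body (76 mm by 85 mm) begins 54 mm behind the grasp point. The pads swing forward as they close: fully open they stand 13 mm farther back than shut.
Start: joints at [-1.282, 0.521, -0.036, 1.599, 0.021, 1.021, -0.113], TCP at [0.219, 0.585, 0.231] pointing down, gripper open.
Joint ranges: [-2.91, 2.91], [-0.3, 2.13], [-1.5, 1.42], [0.17, 2.43], [-1.26, 4.41], [0.16, 1.93], [-2.52, 2.52]. Speed limits (rad/s): [1.89, 1.89, 2.39, 2.39, 3.01, 3.01, 3.01].

### API

Orientations are given as [roll, pitch, yaw] about the fixed x, y, z axes, in that order (R = Rz(yaw) Ry(pitch) Rx(roll)).
In Python, from workcell import telemetry, imaging, ticket gives the robot as it stands.
- The arm moves only by the tool carry_out, never from a script. Its argument "series" is a list of rows, each a list of 7 numbers: the shift along the tool's x, y, z in m, then the turn, a rotation vector about the tool's x, y, z in rad, then the closure in counts, from 0 (fully open) to 255 (shut). In form: [[tx, ty, tz, ax, ay, az, jaw], ...]. A call has 1 to 10 rows; each row is the pose to reach, as a shift and turn from the pose commanded when the call began, along the tool's axes at that moment; what a row does not reach only later rows make up. A row lasts 1/8 s, in which the tool goes at most 62.5 mm and 10.7 degrees, less where a joint would pass 70% of its speed; a pose out of reach is approached as far as the arm can. A call with a gripper value outside its range is refused whole. The fingers move at their own pace and stop on an object; "force" is the grip in N (left out, the last holds). Time passes only in rows, so rows that repeat a pose let the fingers close. It gives the time, the measured TCP pose, the force and the opening at its end, in the units of the state.
- telemetry.observe(): the state, without advancing time (a new reading comes with each control period).
- imaging.grab_frame(name): name is "scene" or "top"; returns (picture, depth): 480x640x3 uint8, blue, green, red; 480x640 float32, m along the optical axis (not along the pixel's ray), 0 where there is no reading.
- imaging.camera_info(name): a dict with "mtx" (3x3 intrinsics, pixels), "dist_coeffs" ([k1, k2, p1, p2, k3] as OpenCV has them; the pictures are not rectified), "extrinsics" (4x4, takes a point from camera to world coordinates). Camera axes: x right, y down, z forward; pixel columns grow to the right and rows downward; lengths in m; the calibration is good to about 2 mm. A picture is of the moment at which its call begins. camera_info takes no time and is no camera call.
- ticket.job_done(): hands the job in, once; it reports no verdict.
The state is a dict: "clock": time; "qpos": joint angles; "qd": joint speeds; "joint_efforts": joint torques, N m; "position": TCP position; "tool_rot": TCP orientation; "force": force on the tool from outside, world axes, zero at the start; "moment": the same for the moment, N m; "grip_width": finger opening in m.
Only numpy, scipy, OpenCV 4.12 (cv2) and the standard library are available. Lean on these libraries where they do the work, as an engineer would, in place of code of your own. Each camera call takes 0.05 s, during which the arm holds its last target.

### The job

Set the three rinsed sample jars drying: lift the aluminium cover off the dryer by its knob and lay it flat, knob up, on the black rubber mat, take the loose caps off those jars that still have one and lay them on the same mat, and stand all three jars upright, open, on the floor of the dryer's tub. Only when all the jars are in, turn the dryer's dial until its pointer stands at the broad long mark on the scale, and leave it so, cover off, without disturbing the meter or the blue jar.

Things in the scene. Friction and masses are not known exactly. Their poses are not given: they have to be found in the camera images.
- dryer: grey bench dryer, fixed. Origin: on the table under the centre of its open-topped tub; x points away from the control end. Tub outside 230 (x) by 110 (y) mm, rim 65 mm up; inside 210 by 90 mm, floor 30 mm up: room for three jars in a row along x. The control end, 45 mm tall, reaches from the tub's -x wall to x = -235 mm, with the dial on top.
- tub (a point): centre of the tub's floor, axes as the dryer's: inside, x runs -105 to 105 mm and y -45 to 45 mm
- cover: loose aluminium cover, plate 230 (x) by 110 (y) by 8 mm, under it a locating step 200 by 80 by 6 mm that hangs inside the tub's rim, on top a black knob on a stem. Origin: centre of the step's underside, z up; 59 mm above the table on the dryer, about 3 mm when it lies on the mat. About 0.3 kg.
- cover_knob (a point): middle of the cover's round knob, 32 mm in diameter, 22 mm tall, on a 16 mm stem; 39 mm above the cover's origin, 25 mm above its plate
- dial (a joint): angle of the dryer's dial, rad: 0 to 2.8, grows clockwise seen from above, stays where left (friction 0.04 N m). The pointer line lies along the dial's bar grip; at 0 it points to the dryer's -x. Fine ticks every 0.2 rad from 0 to 2.8; the one broad long mark is at 1.9 rad. It starts between 0 and 0.9.
- mat: black rubber mat fixed on the table, 300 (x) by 270 (y) by 3 mm, left or right of the dryer. Origin: centre of its underside.
- drain_tray: white shallow tray fixed on the table, outside 270 by 270 mm, 18 mm tall, walls and floor 5 mm thick, on the other side of the dryer; the jars stand in it. Origin: centre of its underside.
- jar1: empty amber glass jar: body 60 mm diameter and 54 mm tall, sloping shoulder up to 62 mm, then a neck 41 mm in diameter up to the mouth, 85 mm in all. Origin: centre of its underside, z up. Starts upright in drain_tray (floor 5 mm above the table) with or without its loose cap.
- jar2: empty amber glass jar: body 60 mm diameter and 54 mm tall, sloping shoulder up to 62 mm, then a neck 41 mm in diameter up to the mouth, 85 mm in all. Origin: centre of its underside, z up. Starts upright in drain_tray (floor 5 mm above the table) with or without its loose cap.
- jar3: empty amber glass jar: body 60 mm diameter and 54 mm tall, sloping shoulder up to 62 mm, then a neck 41 mm in diameter up to the mouth, 85 mm in all. Origin: centre of its underside, z up. Starts upright in drain_tray (floor 5 mm above the table) with or without its loose cap.
- cap1: white loose slip-on cap (no thread) of jar1, 54 mm in diameter, 26 mm tall, skirt 4 mm thick with about 2.5 mm play round the neck, closed top. Origin: centre of its open lower rim, z towards its closed top. On the jar its origin is 63 mm above the jar's underside and its top is 89 mm above it; lifts straight off (26 mm). Some caps are absent (None): that jar is open already.
- cap2: white loose slip-on cap (no thread) of jar2, 54 mm in diameter, 26 mm tall, skirt 4 mm thick with about 2.5 mm play round the neck, closed top. Origin: centre of its open lower rim, z towards its closed top. On the jar its origin is 63 mm above the jar's underside and its top is 89 mm above it; lifts straight off (26 mm). Some caps are absent (None): that jar is open already.
- cap3: white loose slip-on cap (no thread) of jar3, 54 mm in diameter, 26 mm tall, skirt 4 mm thick with about 2.5 mm play round the neck, closed top. Origin: centre of its open lower rim, z towards its closed top. On the jar its origin is 63 mm above the jar's underside and its top is 89 mm above it; lifts straight off (26 mm). Some caps are absent (None): that jar is open already.
- meter: grey handheld water meter, 90 by 160 by 45 mm, lying beyond the dryer; leave alone. Origin: centre of its underside.
- tub_jar: blue plastic jar, 76 mm diameter, 75 mm tall, beyond the dryer; leave alone. Origin: centre of its underside.
- dial_grip (a point): on the dial's axis, 82 mm above the table, at the height to grip its bar; the bar is 42 mm long, 14 mm wide, its top 89 mm and the round disc under it 59 mm above the table; on the tub's middle line, 178 mm towards the dryer's -x from the tub's centre
Mind the look-alikes: they are no part of the job. What is shaped like the jar1 but yellow is not meant.

How it is judged:
By the outcome, as a careful person would: the job done as asked, in the order asked, and still so for the second after the job is handed in, with the robot touching nothing.
Of cap1, cap2, cap3 only 1 to 3 are there at a start; the rules pass over those that are not, and their reading is None.
At some moment in a run one of jar1, jar2, jar3 may be knocked a few centimetres aside while the robot is not near it.
It also fails if it takes over 210 s, if anything falls off the work surface, if the arm or the gripper's body presses on something with over 40 N, if the wrist force passes 120 N, or if a joint passes its speed limit or range.

## Working session

There is one attempt and no reset: what is moved stays moved. The work goes in short steps, Python scripts to look and compute and a tool call to move; the robot and the scene stay as the last step left them, time stands still between calls to the robot, and variables do not carry over. Pictures are saved under pics/ and viewed, and the job is handed in when it is done.

Besides the shell and the picture viewer there is one more tool, called after "Request:" as name(argument=value, ...) on one line, values as JSON. carry_out: Moves the arm, as the interface text tells. Its arguments: {"type":"object","properties":{"series":{"type":"array"},"force":{"type":"number"}},"required":["series"]}

```bash
ls; mkdir -p pics; python3 - <<'E'
from workcell import telemetry, imaging
import cv2,numpy as np
print(telemetry.observe())
for n in("scene","top"):
    p,d=imaging.grab_frame(n); cv2.imwrite(f"pics/{n}0.png",p); np.save(f"{n}_d.npy",d)
    i=imaging.camera_info(n); print(n,i)
E
```

```text
pics
{'clock': 0.0, 'qpos': array([-1.28217511,  0.52202792, -0.0363198 ,  1.59999999,  0.0211672 ,
        1.02109608, -0.11279007]), 'qd': array([-0.00295083,  0.00054966,  0.00012865,  0.00138935, -0.00148462,
        0.00261253, -0.00099785]), 'joint_efforts': array([-3.04864470e-04, -9.27110624e+01,  1.97991170e+00, -3.69954944e+01,
        1.78517879e-02,  7.86799559e-03, -8.56541965e-05]), 'position': array([0.2193935 , 0.58486755, 0.23072001]), 'tool_rot': array([-3.14044634e+00,  5.77329394e-05,  2.78274754e+00]), 'force': array([-0.51472183, -0.0110359 ,  0.90118803]), 'moment': array([-0.03015306,  0.01678901, -0.01008471]), 'grip_width': 0.08500998877449387}
scene {'mtx': array([[510.65539439,   0.        , 320.41776667],
       [  0.        , 510.65539439, 234.98467678],
       [  0.        ,   0.        ,   1.        ]]), 'dist_coeffs': array([0.00064961, 0.        , 0.        , 0.        , 0.        ]), 'extrinsics': array([[ 0.66484166,  0.61064851, -0.43022547,  1.0567113 ],
       [ 0.74692615, -0.53626871,  0.39308675, -0.50853747],
       [ 0.00932138, -0.58268711, -0.81264312,  1.1166685 ],
       [ 0.        ,  0.        ,  0.        ,  1.        ]])}
top {'mtx': array([[458.46959114,   0.        , 321.62606401],
       [  0.        , 458.46959114, 237.48661443],
       [  0.        ,   0.        ,   1.        ]]), 'dist_coeffs': array([2.66447352e-05, 0.00000000e+00, 0.00000000e+00, 0.00000000e+00,
       0.00000000e+00]), 'extrinsics': array([[-0.00831562, -0.99801809,  0.06237577,  0.45188166],
       [-0.99996292,  0.00843891,  0.00171346, -0.00973359],
       [-0.00223644, -0.06235921, -0.99805126,  0.97453167],
       [ 0.        ,  0.        ,  0.        ,  1.        ]])}
```

View pics/scene0.png

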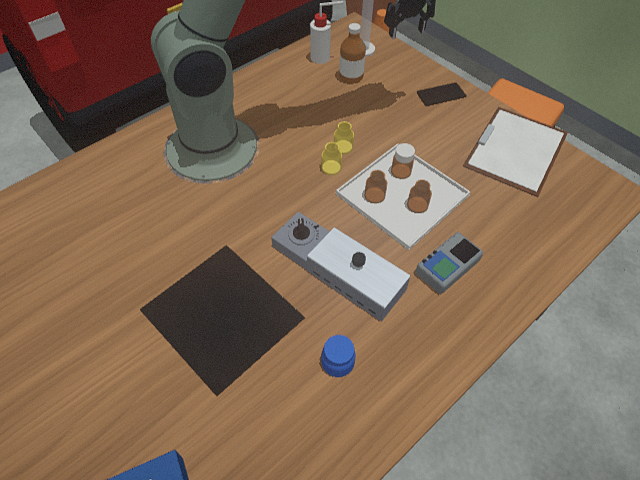

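View pics/top0.png

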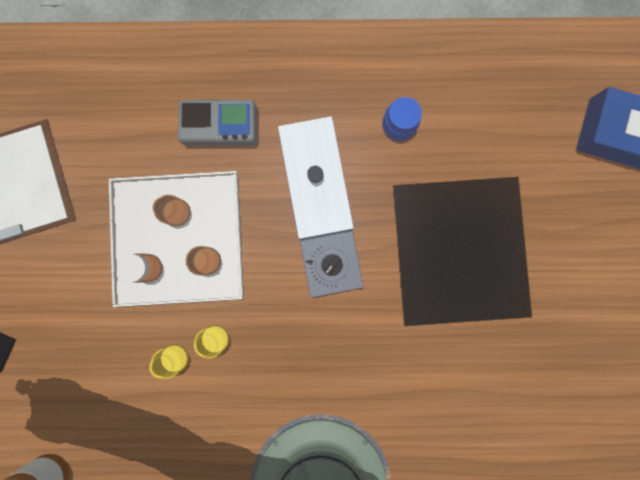

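```bash
cat > h.py <<'E'
from workcell import telemetry, imaging
import cv2,numpy as np
from scipy.spatial.transform import Rotation as R
def ray(n,uv):
    i=imaging.camera_info(n); q=cv2.undistortPoints(np.array(uv,float).reshape(-1,1,2),i["mtx"],i["dist_coeffs"]).reshape(-1,2)
    E=i["extrinsics"]; d=np.c_[q,np.ones(len(q))]@E[:3,:3].T
    return E[:3,3],d
def onplane(n,uv,z):
    o,d=ray(n,uv); t=(z-o[2])/d[:,2]; return o+d*t[:,None]
def cloud(n,d):
    v,u=np.mgrid[:480,:640]; o,r=ray(n,np.c_[u.ravel(),v.ravel()])
    return (o+r*d.ravel()[:,None]).reshape(480,640,3)
def grab(n,name=None):
    p,d=imaging.grab_frame(n)
    if name: cv2.imwrite(f"pics/{name}.png",p)
    return p,d
def pose():
    s=telemetry.observe(); return s["position"],R.from_euler("xyz",s["tool_rot"]),s
def totool(dp):
    p,r,s=pose(); return r.inv().apply(dp)
def crop(p,x0,y0,x1,y1,k,name):
    cv2.imwrite(f"pics/{name}.png",cv2.resize(p[y0:y1,x0:x1],None,fx=k,fy=k,interpolation=cv2.INTER_CUBIC))
E
python3 - <<'E'
from h import *
t=cv2.imread("pics/top0.png"); s=cv2.imread("pics/scene0.png")
a=cv2.resize(t[165:310,105:255],None,fx=2.6,fy=2.6); b=cv2.resize(s[130:250,320:480],None,fx=2.6,fy=2.6)
h=max(a.shape[0],b.shape[0]); c=np.zeros((h,a.shape[1]+b.shape[1],3),np.uint8); c[:a.shape[0],:a.shape[1]]=a;c[:b.shape[0],a.shape[1]:]=b
cv2.imwrite("pics/jars0.png",c)
crop(t,290,220,380,305,7,"dial0")
C=cloud("top",np.load("top_d.npy"));S=cloud("scene",np.load("scene_d.npy"))
hsv=cv2.cvtColor(t,cv2.COLOR_BGR2HSV)
def blobs(C,m,amin=30):
    n,l,st,ce=cv2.connectedComponentsWithStats(m.astype(np.uint8))
    for i in range(1,n):
        if st[i,4]>amin:
            P=C[l==i]; print(st[i],ce[i].round(1),"z",np.percentile(P[:,2],[5,50,95]).round(3),"mid",np.median(P,0).round(3))
# jars by depth: z>.075
for n,K in(("top",C),("scene",S)):
    m=(K[...,2]>0.072)&(K[...,2]<.2)&(K[...,0]>.2)&(K[...,0]<.9)&(abs(K[...,1])<.5); print(n); blobs(K,m)
# mat
g=cv2.cvtColor(t,cv2.COLOR_BGR2GRAY); m=((g<45)).astype(np.uint8); cn,_=cv2.findContours(m,0,2); c=max(cn,key=cv2.contourArea)
r=cv2.minAreaRect(c);bx=cv2.boxPoints(r);print("mat",bx.round(),onplane("top",bx,.003).round(3))
E
```

```text
top
[389  97  33  33 814] [404.7 112.7] z [0.073 0.075 0.078] mid [ 0.757 -0.177  0.075]
[ 279  117   74  121 4438] [314.9 177.1] z [0.072 0.073 0.095] mid [0.626 0.004 0.073]
[152 197  24  21 230] [163.5 207.1] z [0.074 0.088 0.091] mid [0.569 0.3   0.088]
[185 250  24  21 205] [196.3 260. ] z [0.074 0.088 0.092] mid [0.466 0.236 0.088]
[117 254  32  28 717] [132.7 267.7] z [0.079 0.093 0.096] mid [0.451 0.355 0.093]
[324 255  17  20 155] [331.7 264.6] z [0.086 0.088 0.091] mid [ 0.454 -0.028  0.088]
[194 334  23  23 180] [205.  344.9] z [0.074 0.084 0.087] mid [0.303 0.218 0.084]
[150 355  23  23 211] [160.8 366. ] z [0.073 0.083 0.086] mid [0.263 0.302 0.083]
scene
[338 121  14  14 121] [344.1 127.1] z [0.073 0.082 0.088] mid [0.263 0.305 0.082]
[325 142  14  14 122] [331.6 148.1] z [0.073 0.082 0.088] mid [0.302 0.218 0.082]
[395 143  20  20 311] [404.5 152.1] z [0.076 0.094 0.098] mid [0.456 0.353 0.094]
[370 169  15  17 172] [377.1 176.7] z [0.073 0.085 0.093] mid [0.467 0.236 0.085]
[414 179  17  17 169] [421.8 186.4] z [0.074 0.085 0.093] mid [0.57  0.301 0.085]
[298 218   7  18  96] [300.8 225.9] z [0.075 0.088 0.092] mid [ 0.459 -0.03   0.088]
[ 308  227  102   79 2979] [359. 266.] z [0.072 0.074 0.097] mid [0.638 0.001 0.074]
[324 334  30  30 670] [338.6 348.5] z [0.073 0.076 0.079] mid [ 0.757 -0.176  0.076]
mat [[  0. 370.]
 [  0. 333.]
 [ 14. 333.]
 [ 14. 370.]] [[0.241 0.666 0.003]
 [0.317 0.669 0.003]
 [0.317 0.639 0.003]
 [0.241 0.637 0.003]]
```

View pics/jars0.png

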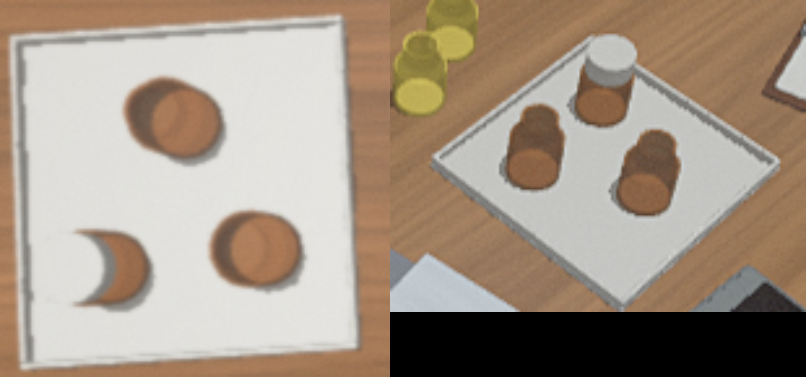

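View pics/dial0.png

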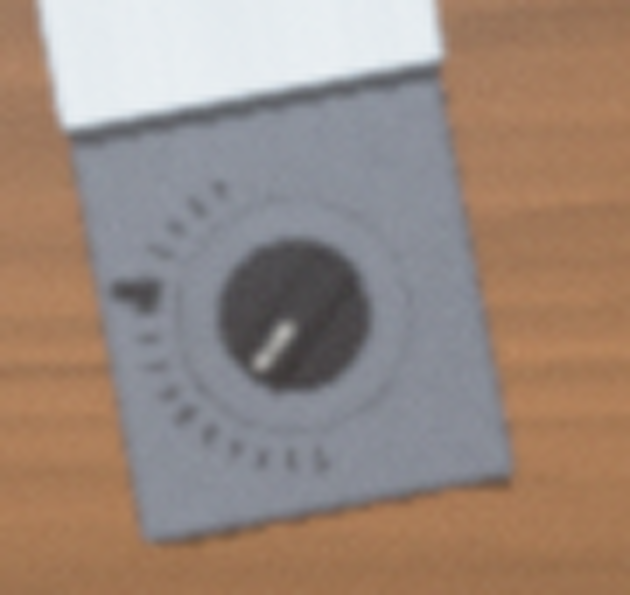

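```bash
python3 - <<'E'
from h import *
t=cv2.imread("pics/top0.png"); d=np.load("top_d.npy"); C=cloud("top",d)
def rect(m,z,n):
    cn,_=cv2.findContours(m.astype(np.uint8),0,2); c=max(cn,key=cv2.contourArea)
    P=onplane("top",c.reshape(-1,2),z)[:,:2]
    r=cv2.minAreaRect((P*1000).astype(np.float32)); bx=cv2.boxPoints(r)
    e=bx[1]-bx[0]; f=bx[2]-bx[1]; 
    L=e if np.linalg.norm(e)>np.linalg.norm(f) else f
    if L[0]<0:L=-L
    print(n,np.round(r[0],1),np.round(r[1],1),"yaw",np.arctan2(L[1],L[0]).round(3))
g=cv2.cvtColor(t,cv2.COLOR_BGR2GRAY)
X,Y,Z=C[...,0],C[...,1],C[...,2]
m=(Z>.065)&(X>.48)&(X<.85)&(abs(Y)<.12)
rect(m,.073,"cover")
m=(g<60)&(X>.2)&(X<.8)&(Y<-.12)&(Y>-.5)&(Z<.03)
rect(m,.003,"mat")
m=(Z>.01)&(Z<.08)&(X>.2)&(X<.5)&(abs(Y)<.12)
# knob
k=(Z>.082)&(X>.5)&(X<.75)&(abs(Y)<.1); v,u=np.nonzero(k); print("knob",u.mean(),v.mean(),np.median(Z[k]),onplane("top",[[u.mean(),v.mean()]],.109),C[k].mean(0))
k2=(g<70)&(X>.5)&(X<.75)&(abs(Y)<.06)&(Z>.06); v,u=np.nonzero(k2);print(u.min(),u.max(),v.min(),v.max(),C[k2].mean(0),Z[k2].max())
for i in((152,197,24,21),(185,250,24,21),(117,254,32,28)):
    m=np.zeros(Z.shape,np.uint8); s=np.s_[i[1]:i[1]+i[3],i[0]:i[0]+i[2]]; m[s]=(Z[s]>.083)
    cn,_=cv2.findContours(m,0,2);c=max(cn,key=cv2.contourArea);e=cv2.fitEllipse(c)
    print(e,onplane("top",[e[0]],.09).round(4))
E
```

```text
cover [629.3   4.1] [230.  109.7] yaw 0.178
mat [ 482.8 -303.9] [294.6 265.1] yaw 0.06
knob 314.6026200873362 173.82096069868996 0.10855056847737188 [[0.62780672 0.0041417  0.109     ]] [0.62806715 0.00416272 0.10766394]Traceback (most recent call last):
  File "<stdin>", line 20, in <module>
    return umr_minimum(a, axis, None, out, keepdims, initial, where)
ValueError: zero-size array to reduction operation minimum which has no identity
```

```bash
cat >> h.py <<'E'
def go(x,y,z,yaw=None):
    p,r,s=pose()
    yw=s["tool_rot"][2] if yaw is None else yaw
    T=R.from_euler("xyz",[np.pi,0,yw])
    print("now",p.round(4),s["tool_rot"].round(3),"q",s["qpos"].round(2),"F",s["force"].round(1),"w",round(s["grip_width"],4),"t",s["clock"])
    print("shift",r.inv().apply(np.array([x,y,z])-p).round(4),"turn",(r.inv()*T).as_rotvec().round(4))
E
python3 -c "
from h import *
go(.629,.004,.2,-2.963)"
```

```text
now [0.2194 0.5849 0.2308] [-3.141  0.     2.783] q [-1.28  0.52 -0.04  1.6   0.02  1.02 -0.11] F [ 0.3  0.2 -0.1] w 0.0853 t 0.1
shift [-0.5875 -0.4001  0.0313] turn [-1.000e-03 -2.000e-04 -5.374e-01]
```

Candidates: amber jars in the tray at top px (145,268, capped), (173,210) and (205,260) are the ones meant. The yellow ones at (212,340) and (169,361) are not. The cover knob is at (315,174). The crop confirms all of this.

Request:
carry_out(series=[[-0.05,-0.034,0.0,0,0,-0.05,0],[-0.1,-0.068,0.0,0,0,-0.1,0],[-0.15,-0.102,0.01,0,0,-0.15,0],[-0.2,-0.136,0.01,0,0,-0.2,0],[-0.25,-0.17,0.01,0,0,-0.25,0],[-0.3,-0.204,0.02,0,0,-0.3,0],[-0.35,-0.238,0.02,0,0,-0.35,0],[-0.4,-0.272,0.02,0,0,-0.4,0],[-0.45,-0.306,0.02,0,0,-0.45,0],[-0.45,-0.306,0.02,0,0,-0.45,0]], force=40)

```text
clock: 1.35
position: [0.5353, 0.1359, 0.2109]
tool_rot: [-3.14, 0.0, -3.056]
force: [-0.3, 1.6, -0.6]
grip_width: 0.0858
```

```bash
python3 -c "
from h import *
go(.629,.004,.2,-2.963)"
```

```text
now [0.5353 0.1359 0.2109] [-3.14   0.    -3.056] q [-0.35  0.43 -0.02  1.82  0.01  0.9   1.29] F [-0.3  1.6 -0.6] w 0.0858 t 1.35
shift [-0.0822 -0.1393  0.0112] turn [-0.0017 -0.     -0.0935]
```

Request:
carry_out(series=[[-0.03,-0.05,0.0,0,0,-0.03,0],[-0.055,-0.095,0.005,0,0,-0.06,0],[-0.082,-0.139,0.01,0,0,-0.0935,0],[-0.082,-0.139,0.05,0,0,-0.0935,0],[-0.082,-0.139,0.08,0,0,-0.0935,0],[-0.082,-0.139,0.08,0,0,-0.0935,0]])

```text
clock: 2.1
position: [0.6262, 0.0102, 0.1293]
tool_rot: [3.141, -0.004, -2.956]
force: [-0.3, 0.6, 1.0]
grip_width: 0.0851
```

```bash
python3 -c "
from h import *
go(.629,.004,.081,-2.963)
p,d=grab('scene','s1'); crop(p,260,150,460,330,4,'s1c')"
```

```text
now [0.6262 0.0102 0.1293] [ 3.141 -0.004 -2.956] q [-0.1   0.64 -0.01  1.68  0.01  0.82  1.64] F [-0.3  0.6  1. ] w 0.0851 t 2.1
shift [-0.0018 -0.0067  0.0483] turn [ 0.0006 -0.0041  0.0066]
```

View pics/s1c.png

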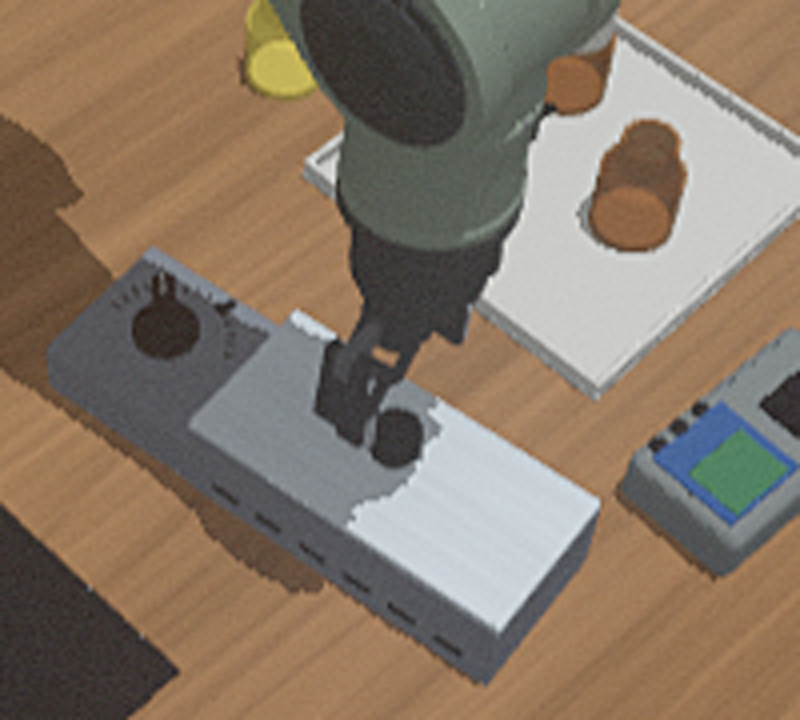

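Request:
carry_out(series=[[0,0,0,0,0,0,0],[0,0,0,0,0,0,0]])

```text
clock: 2.4
position: [0.6282, 0.0099, 0.1326]
tool_rot: [-3.141, 0.002, -2.957]
force: [0.2, 0.9, -0.6]
grip_width: 0.0856
```

```bash
python3 -c "
from h import *
go(.629,.004,.081,-2.963)"
```

```text
now [0.6282 0.0099 0.1326] [-3.141e+00  2.000e-03 -2.957e+00] q [-0.1   0.64 -0.01  1.68  0.01  0.82  1.64] F [ 0.2  0.9 -0.6] w 0.0856 t 2.4
shift [ 0.0004 -0.0059  0.0516] turn [-0.0002  0.0018  0.0063]
```

Request:
carry_out(series=[[0,-0.003,0.015,0,0,0,0],[0,-0.006,0.03,0,0,0,0],[0,-0.006,0.04,0,0,0,0],[0,-0.006,0.049,0,0,0,0],[0,-0.006,0.049,0,0,0,0],[0,-0.006,0.049,0,0,0,255],[0,-0.006,0.049,0,0,0,255],[0,-0.006,0.049,0,0,0,255],[0,-0.006,0.049,0,0,0,255],[0,-0.006,0.049,0,0,0,255]], force=60)

```text
clock: 3.65
position: [0.629, 0.0039, 0.0829]
tool_rot: [3.142, 0.001, -2.957]
force: [-2.3, 0.3, 6.1]
grip_width: 0.0302
```

Request:
carry_out(series=[[0,0,0,0,0,0,255],[0,0,0,0,0,0,255]])

```text
clock: 3.9
position: [0.6289, 0.0038, 0.0829]
tool_rot: [3.142, 0.0, -2.957]
force: [-1.9, -0.1, 6.7]
grip_width: 0.0303
```

```bash
python3 -c "
from h import *
go(.629,.004,.18,-2.963)"
```

```text
now [0.6289 0.0038 0.0829] [ 3.142  0.    -2.957] q [-0.09  0.71 -0.01  1.7   0.01  0.73  1.64] F [-1.9 -0.1  6.7] w 0.0303 t 3.9
shift [-0.0002  0.0001 -0.0971] turn [0.     0.0005 0.006 ]
```

Gripped: the opening is 30 mm on the 32 mm knob, and the centre matched within 0.2 mm. Lifting.

Request:
carry_out(series=[[0,0,-0.01,0,0,0,255],[0,0,-0.025,0,0,0,255],[0,0,-0.045,0,0,0,255],[0,0,-0.07,0,0,0,255],[0,0,-0.09,0,0,0,255],[0,0,-0.1,0,0,0,255],[0,0,-0.1,0,0,0,255],[0,0,-0.1,0,0,0,255]])

```text
clock: 4.9
position: [0.6284, 0.0038, 0.1816]
tool_rot: [3.141, -0.001, -2.957]
force: [0.3, -0.3, -2.4]
grip_width: 0.0303
```

```bash
python3 -c "
from h import *
go(.479,-.239,.18,-3.08)
p,d=grab('scene','s2'); crop(p,220,120,460,330,3,'s2c')"
```

```text
now [0.6284 0.0038 0.1816] [ 3.141e+00 -1.000e-03 -2.957e+00] q [-0.09  0.58 -0.01  1.64  0.01  0.92  1.65] F [ 0.3 -0.3 -2.4] w 0.0303 t 4.9
shift [ 0.1915 -0.2112  0.0018] turn [ 0.     -0.001   0.1232]
```

View pics/s2c.png

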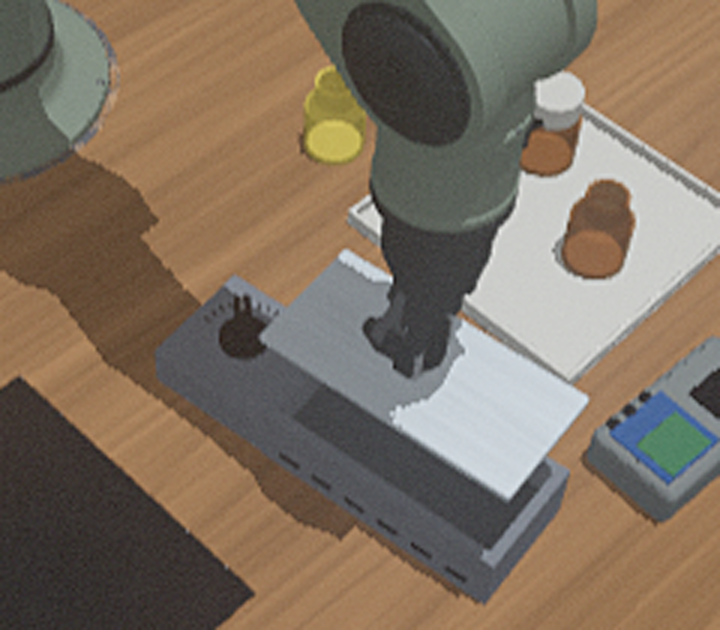

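Request:
carry_out(series=[[0.015,-0.017,0,0,0,0.01,255],[0.04,-0.045,0,0,0,0.03,255],[0.07,-0.077,0,0,0,0.05,255],[0.1,-0.11,0,0,0,0.07,255],[0.13,-0.143,0,0,0,0.09,255],[0.16,-0.176,0,0,0,0.11,255],[0.18,-0.198,0,0,0,0.123,255],[0.1915,-0.211,0,0,0,0.123,255],[0.1915,-0.211,0,0,0,0.123,255],[0.1915,-0.211,0,0,0,0.123,255]])

```text
clock: 6.2
position: [0.4798, -0.2378, 0.1822]
tool_rot: [3.141, 0.0, -3.079]
force: [0.1, 1.3, -2.9]
grip_width: 0.0299
```

```bash
python3 -c "
from h import *
go(.479,-.239,.029,-3.08)"
```

```text
now [ 0.4798 -0.2378  0.1822] [ 3.141  0.    -3.079] q [ 0.32  0.44  0.04  1.89 -0.03  0.81  2.01] F [ 0.1  1.3 -2.9] w 0.0299 t 6.2
shift [ 0.0009 -0.0012  0.1532] turn [0.0005 0.0002 0.0013]
```

Request:
carry_out(series=[[0,0,0.03,0,0,0,255],[0,0,0.065,0,0,0,255],[0,0,0.1,0,0,0,255],[0,0,0.125,0,0,0,255],[0,0,0.14,0,0,0,255],[0,0,0.148,0,0,0,255],[0,0,0.152,0,0,0,255],[0,0,0.154,0,0,0,255],[0,0,0.154,0,0,0,255]])

```text
clock: 7.32
position: [0.4795, -0.2389, 0.0287]
tool_rot: [-3.141, 0.001, -3.08]
force: [-0.4, 0.0, -3.3]
grip_width: 0.0308
```

```bash
python3 -c "
from h import *
go(.479,-.239,.027,-3.08)"
```

```text
now [ 0.4795 -0.2389  0.0287] [-3.141e+00  1.000e-03 -3.080e+00] q [ 0.33  0.69  0.02  1.97 -0.03  0.48  2.01] F [-0.4  0.  -3.3] w 0.0308 t 7.325
shift [ 0.0005 -0.0001  0.0017] turn [-0.0003  0.0005 -0.0001]
```

Not touching yet, so a little lower. I'll release on contact.

Request:
carry_out(series=[[0,0,0.001,0,0,0,255],[0,0,0.002,0,0,0,255],[0,0,0.003,0,0,0,255],[0,0,0.003,0,0,0,255]])

```text
clock: 7.82
position: [0.4795, -0.2389, 0.0267]
tool_rot: [-3.141, 0.001, -3.08]
force: [-8.4, 4.9, 32.0]
grip_width: 0.0302
```

Request:
carry_out(series=[[0,0,-0.001,0,0,0,255],[0,0,-0.001,0,0,0,0],[0,0,-0.001,0,0,0,0],[0,0,-0.001,0,0,0,0],[0,0,-0.001,0,0,0,0],[0,0,-0.001,0,0,0,0],[0,0,-0.02,0,0,0,0],[0,0,-0.06,0,0,0,0],[0,0,-0.12,0,0,0,0],[0,0,-0.18,0,0,0,0]])

```text
clock: 9.07
position: [0.4789, -0.2387, 0.2071]
tool_rot: [3.141, -0.0, -3.08]
force: [0.4, -0.3, 0.3]
grip_width: 0.0854
```

Request:
carry_out(series=[[0,0,-0.02,0,0,0,0],[0,0,-0.02,0,0,0,0]])

```text
clock: 9.32
position: [0.4798, -0.239, 0.2268]
tool_rot: [-3.14, 0.003, -3.08]
force: [-0.0, -0.4, -0.2]
grip_width: 0.0853
```

```bash
cat >> h.py <<'E'
def jars(C,lo=.083):
    X,Y,Z=C[...,0],C[...,1],C[...,2]
    m=((Z>lo)&(Z<.11)&(X>.35)&(X<.75)&(Y>.12)&(Y<.45)).astype(np.uint8)
    n,l,st,ce=cv2.connectedComponentsWithStats(m)
    for i in range(1,n):
        if st[i,4]>60:
            c=cv2.findContours((l==i).astype(np.uint8),0,2)[0][0]; e=cv2.fitEllipse(c)[0]
            z=np.median(Z[l==i]); print("jar",np.round(e),"z",z.round(4),onplane("top",[e],np.round(z,3)).round(4)[0],"med",np.median(C[l==i],0).round(4))
E
python3 -c "
from h import *
p,d=grab('top','t3'); jars(cloud('top',d))
p2,d2=grab('scene','s3')
go(.453,.354,.2,-2.963)
cv2.imwrite('pics/ts3.png',np.hstack([cv2.resize(p,(400,300)),cv2.resize(p2,(400,300))]))"
```

```text
jar [163. 207.] z 0.0891 [0.5694 0.3005 0.089 ] med [0.5693 0.3013 0.0891]
jar [196. 260.] z 0.0893 [0.4658 0.2351 0.089 ] med [0.4657 0.2365 0.0893]
jar [132. 268.] z 0.0934 [0.452  0.3573 0.093 ] med [0.4515 0.3571 0.0934]
now [ 0.479  -0.2386  0.2246] [ 3.141e+00 -1.000e-03 -3.080e+00] q [ 0.31  0.39  0.05  1.85 -0.02  0.91  2.01] F [ 0.7  0.4 -0.4] w 0.0853 t 9.425
shift [-0.0106  0.5931  0.0248] turn [ 0.0003 -0.0006 -0.1169]
```

View pics/ts3.png

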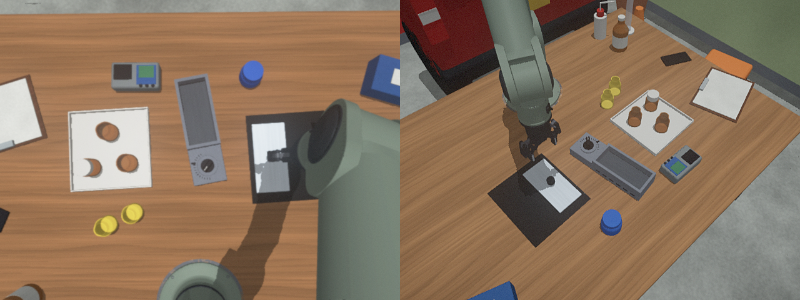

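Request:
carry_out(series=[[0,0.03,0,0,0,-0.01,0],[0,0.085,0,0,0,-0.02,0],[0,0.145,0,0,0,-0.03,0],[0,0.205,0,0,0,-0.04,0],[-0.004,0.265,0,0,0,-0.05,0],[-0.004,0.325,0,0,0,-0.06,0],[-0.006,0.385,0,0,0,-0.07,0],[-0.008,0.445,0.01,0,0,-0.09,0],[-0.01,0.505,0.02,0,0,-0.11,0],[-0.01,0.56,0.02,0,0,-0.117,0]])

```text
clock: 10.68
position: [0.4536, 0.3223, 0.2031]
tool_rot: [-3.14, -0.003, -2.962]
force: [1.3, -1.3, -0.0]
grip_width: 0.085
```

Request:
carry_out(series=[[0,0.02,0,0,0,0,0],[0,0.035,0.01,0,0,0,0],[0,0.035,0.05,0,0,0,0],[0,0.035,0.07,0,0,0,0],[0,0.035,0.07,0,0,0,0],[0,0.035,0.07,0,0,0,0]])

```text
clock: 11.42
position: [0.449, 0.3548, 0.1358]
tool_rot: [3.142, 0.0, -2.964]
force: [0.2, 0.0, 0.1]
grip_width: 0.0852
```

```bash
python3 -c "
from h import *
go(.452,.356,.070,-2.963)
p,d=grab('scene','s4'); crop(p,300,80,500,250,4,'s4c')
p,d=grab('top','t4'); crop(p,80,160,280,310,4,'t4c');"
```

```text
now [0.449  0.3548 0.1358] [ 3.142  0.    -2.964] q [-0.65  0.56 -0.17  1.82  0.13  0.77  0.86] F [0.2 0.  0.1] w 0.0852 t 11.425
shift [-0.0032  0.0007  0.0658] turn [ 0.      0.0004 -0.0009]
```

View pics/s4c.png

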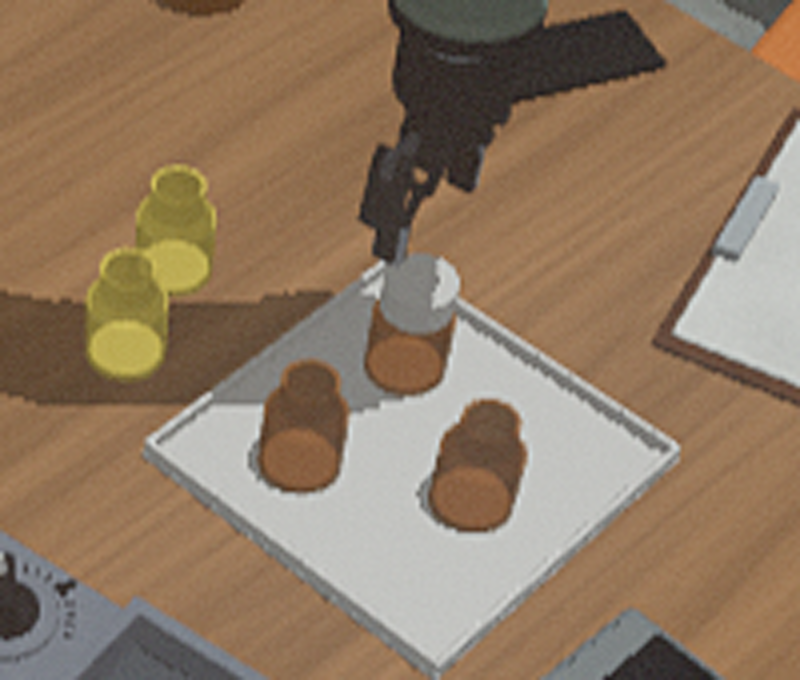

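Request:
carry_out(series=[[-0.003,0.001,0.02,0,0,0,0],[-0.003,0.001,0.04,0,0,0,0],[-0.003,0.001,0.057,0,0,0,0],[-0.003,0.001,0.066,0,0,0,0],[-0.003,0.001,0.066,0,0,0,0],[-0.003,0.001,0.066,0,0,0,255],[-0.003,0.001,0.066,0,0,0,255],[-0.003,0.001,0.066,0,0,0,255],[-0.003,0.001,0.066,0,0,0,255],[-0.003,0.001,0.066,0,0,0,255]], force=30)

```text
clock: 12.78
position: [0.4516, 0.3573, 0.07]
tool_rot: [3.141, 0.001, -2.963]
force: [-1.4, 1.6, 7.3]
grip_width: 0.0528
```

Request:
carry_out(series=[[0,0,0,0,0,0,255],[0,0,-0.003,0,0,0,255],[0,0,-0.008,0,0,0,255],[0,0,-0.015,0,0,0,255],[0,0,-0.025,0,0,0,255],[0,0,-0.035,0,0,0,255],[0,0,-0.06,0,0,0,255],[0,0,-0.1,0,0,0,255],[0,0,-0.13,0,0,0,255],[0,0,-0.13,0,0,0,255]])

```text
clock: 14.02
position: [0.4521, 0.3573, 0.202]
tool_rot: [3.14, 0.003, -2.963]
force: [0.1, -0.7, -1.3]
grip_width: 0.0531
```

```bash
python3 -c "
from h import *
go(.487,-.374,.2,-3.08)
p,d=grab('scene','s5'); crop(p,300,80,500,250,4,'s5c')
p,d=grab('top','t5'); jars(cloud('top',d))"
```

```text
now [0.4521 0.3573 0.202 ] [ 3.140e+00  3.000e-03 -2.963e+00] q [-0.64  0.48 -0.18  1.76  0.1   0.91  0.88] F [ 0.1 -0.7 -1.3] w 0.0531 t 14.025
shift [ 9.550e-02 -7.259e-01  2.000e-04] turn [0.0022 0.0033 0.1168]
jar [163. 207.] z 0.0892 [0.5694 0.3002 0.089 ] med [0.5694 0.3005 0.0892]
jar [196. 260.] z 0.0893 [0.4658 0.2349 0.089 ] med [0.4659 0.236  0.0893]
jar [132. 268.] z 0.0888 [0.452  0.3578 0.089 ] med [0.4465 0.3516 0.0888]
```

View pics/s5c.png

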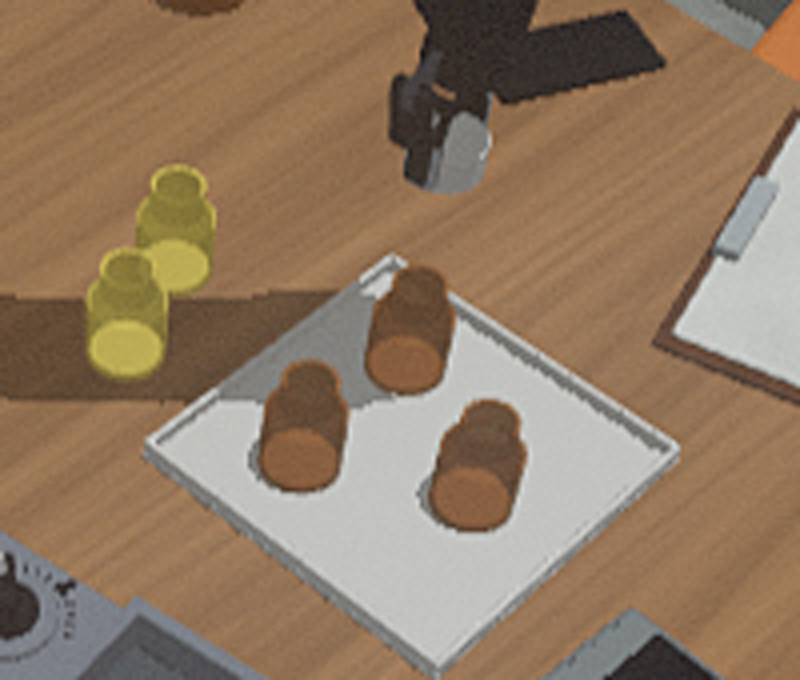

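Request:
carry_out(series=[[0.002,-0.025,0,0,0,0.01,255],[0.008,-0.075,0,0,0,0.02,255],[0.016,-0.13,0,0,0,0.03,255],[0.024,-0.19,0,0,0,0.04,255],[0.032,-0.25,0,0,0,0.05,255],[0.04,-0.31,0,0,0,0.06,255],[0.048,-0.37,0,0,0,0.07,255],[0.056,-0.43,0,0,0,0.08,255],[0.064,-0.49,0,0,0,0.09,255],[0.072,-0.55,0,0,0,0.1,255]])

```text
clock: 15.38
position: [0.4769, -0.1998, 0.1987]
tool_rot: [3.141, -0.001, -3.064]
force: [1.5, 0.7, -0.6]
grip_width: 0.0527
```

```bash
python3 -c "
from h import *
go(.487,-.374,.15,-3.08)"
```

```text
now [ 0.4769 -0.1998  0.1987] [ 3.141e+00 -1.000e-03 -3.064e+00] q [ 0.29  0.39 -0.01  1.92  0.    0.83  1.93] F [ 1.5  0.7 -0.6] w 0.0527 t 15.375
shift [ 0.0034 -0.1744  0.0487] turn [ 0.0002 -0.0011  0.0159]
```

Request:
carry_out(series=[[0.001,-0.05,0,0,0,0.005,255],[0.002,-0.1,0,0,0,0.01,255],[0.003,-0.14,0,0,0,0.016,255],[0.003,-0.168,0,0,0,0.016,255],[0.003,-0.17,0.04,0,0,0.016,255],[0.003,-0.17,0.09,0,0,0.016,255],[0.003,-0.17,0.13,0,0,0.016,255],[0.003,-0.17,0.15,0,0,0.016,255],[0.003,-0.17,0.15,0,0,0.016,255],[0.003,-0.17,0.15,0,0,0.016,255]])

```text
clock: 16.62
position: [0.489, -0.3676, 0.0507]
tool_rot: [-3.141, 0.001, -3.079]
force: [0.3, 0.1, 0.4]
grip_width: 0.0531
```

```bash
python3 -c "
from h import *
go(.487,-.374,.006,-3.08)
p,d=grab('scene','s6'); crop(p,100,220,340,400,3,'s6c')"
```

```text
now [ 0.489  -0.3676  0.0507] [-3.141e+00  1.000e-03 -3.079e+00] q [ 0.54  0.73  0.02  1.76 -0.02  0.65  2.2 ] F [0.3 0.1 0.4] w 0.0531 t 16.625
shift [ 0.0025 -0.0062  0.0447] turn [-0.0011  0.0013  0.0008]
```

View pics/s6c.png

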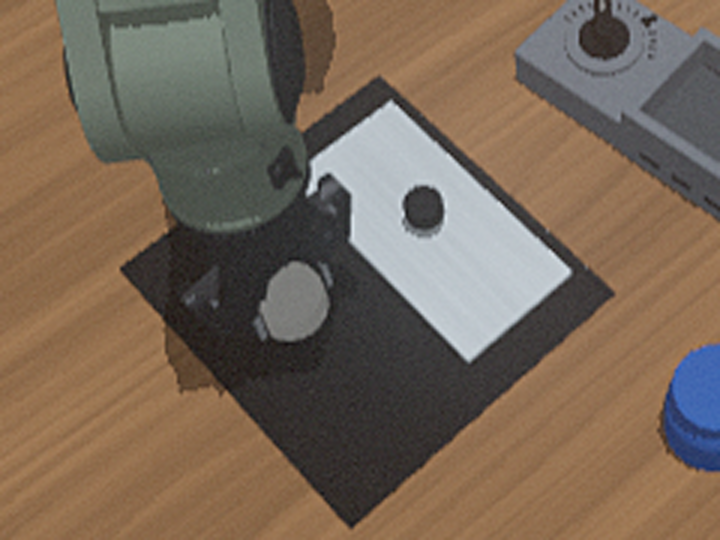

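Request:
carry_out(series=[[0.002,-0.006,0.02,0,0,0,255],[0.002,-0.006,0.035,0,0,0,255],[0.002,-0.006,0.041,0,0,0,255],[0.002,-0.006,0.044,0,0,0,255],[0.002,-0.006,0.045,0,0,0,255],[0.002,-0.006,0.045,0,0,0,255]])

```text
clock: 17.42
position: [0.487, -0.373, 0.0048]
tool_rot: [3.142, 0.0, -3.079]
force: [-2.6, 2.8, 5.6]
grip_width: 0.0527
```

Contact at 5.6 N. Releasing and rising.

Request:
carry_out(series=[[0,0,0,0,0,0,0],[0,0,0,0,0,0,0],[0,0,0,0,0,0,0],[0,0,0,0,0,0,0],[0,0,-0.015,0,0,0,0],[0,0,-0.05,0,0,0,0],[0,0,-0.11,0,0,0,0],[0,0,-0.17,0,0,0,0],[0,0,-0.22,0,0,0,0],[0,0,-0.22,0,0,0,0]])

```text
clock: 18.68
position: [0.4882, -0.3742, 0.2293]
tool_rot: [-3.137, 0.006, -3.079]
force: [-1.2, -0.6, -1.2]
grip_width: 0.0857
```

```bash
python3 -c "
from h import *
p,d=grab('top','t7'); jars(cloud('top',d))
go(.5694,.3,.2,-2.963)
p,d=grab('scene','s7');"
```

```text
jar [163. 207.] z 0.089 [0.5693 0.3001 0.089 ] med [0.5694 0.3008 0.089 ]
jar [196. 260.] z 0.0895 [0.4658 0.2347 0.09  ] med [0.4659 0.2367 0.0895]
jar [132. 268.] z 0.0889 [0.4519 0.3582 0.089 ] med [0.4515 0.3596 0.0889]
now [ 0.4874 -0.3735  0.2268] [-3.139e+00  3.000e-03 -3.079e+00] q [ 0.53  0.51  0.03  1.64 -0.02  0.99  2.21] F [-0.5  0.1 -1.2] w 0.0852 t 18.725
shift [-0.1239  0.6671  0.0257] turn [-0.0024  0.0029 -0.116 ]
```

View pics/s7.png

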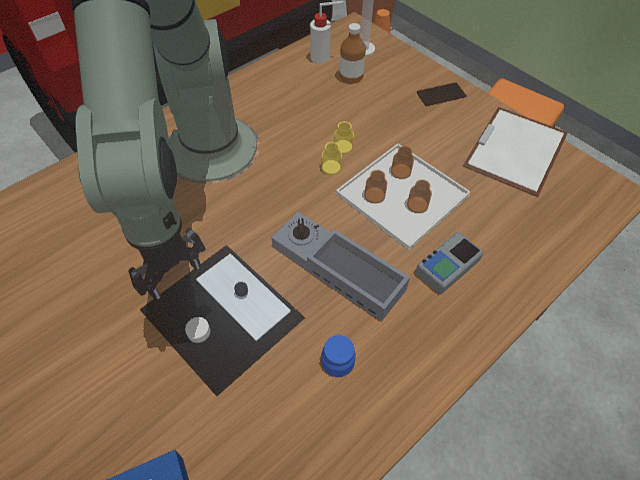

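Request:
carry_out(series=[[-0.004,0.03,0,0,0,-0.01,0],[-0.014,0.085,0,0,0,-0.02,0],[-0.025,0.145,0,0,0,-0.03,0],[-0.036,0.205,0,0,0,-0.04,0],[-0.047,0.265,0,0,0,-0.05,0],[-0.058,0.325,0,0,0,-0.06,0],[-0.07,0.385,0,0,0,-0.07,0],[-0.081,0.445,0,0,0,-0.08,0],[-0.092,0.505,0,0,0,-0.1,0],[-0.103,0.565,0,0,0,-0.115,0]])

```text
clock: 20.02
position: [0.5537, 0.1989, 0.2233]
tool_rot: [-3.141, -0.002, -2.963]
force: [0.5, -0.6, 1.2]
grip_width: 0.0854
```

Request:
carry_out(series=[[-0.01,0.05,0,0,0,0,0],[-0.02,0.095,0,0,0,0,0],[-0.02,0.1,0.05,0,0,0,0],[-0.02,0.1,0.09,0,0,0,0],[-0.02,0.1,0.09,0,0,0,0],[-0.02,0.1,0.09,0,0,0,0]])

```text
clock: 20.78
position: [0.5568, 0.2992, 0.1354]
tool_rot: [3.141, 0.001, -2.964]
force: [0.3, 0.7, 0.7]
grip_width: 0.0855
```

```bash
python3 -c "
from h import *
go(.5694,.3005,.068,-2.963)"
```

```text
now [0.5568 0.2992 0.1354] [ 3.141e+00  1.000e-03 -2.964e+00] q [-0.5   0.64 -0.13  1.66  0.1   0.85  1.07] F [0.3 0.7 0.7] w 0.0855 t 20.775
shift [-0.0126 -0.001   0.0674] turn [ 0.0002  0.0005 -0.0012]
```

Request:
carry_out(series=[[-0.0125,-0.001,0.015,0,0,0,0],[-0.0125,-0.001,0.04,0,0,0,0],[-0.0125,-0.001,0.058,0,0,0,0],[-0.0125,-0.001,0.067,0,0,0,0],[-0.0125,-0.001,0.067,0,0,0,0],[-0.0125,-0.001,0.067,0,0,0,255],[-0.0125,-0.001,0.067,0,0,0,255],[-0.0125,-0.001,0.067,0,0,0,255],[-0.0125,-0.001,0.067,0,0,0,255],[-0.0125,-0.001,0.067,0,0,0,255]], force=35)

```text
clock: 22.02
position: [0.5692, 0.3007, 0.068]
tool_rot: [3.141, 0.001, -2.964]
force: [-1.4, 0.1, 5.8]
grip_width: 0.0397
```

Request:
carry_out(series=[[0,0,0,0,0,0,255],[0,0,-0.005,0,0,0,255],[0,0,-0.015,0,0,0,255],[0,0,-0.04,0,0,0,255],[0,0,-0.07,0,0,0,255],[0,0,-0.1,0,0,0,255],[0,0,-0.11,0,0,0,255],[0,0,-0.11,0,0,0,255]])

```text
clock: 23.02
position: [0.5689, 0.3004, 0.1775]
tool_rot: [3.141, 0.001, -2.964]
force: [0.5, 0.2, -2.4]
grip_width: 0.0397
```

```bash
python3 -c "
from h import *
go(.698,.0164,.18,-2.963)
p,d=grab('scene','s8');crop(p,300,80,500,250,4,'s8c')"
```

```text
now [0.5689 0.3004 0.1775] [ 3.141e+00  1.000e-03 -2.964e+00] q [-0.49  0.61 -0.13  1.6   0.09  0.94  1.09] F [ 0.5  0.2 -2.4] w 0.0397 t 23.025
shift [-0.0769 -0.3023 -0.0025] turn [ 0.0001  0.0006 -0.001 ]
```

View pics/s8c.png

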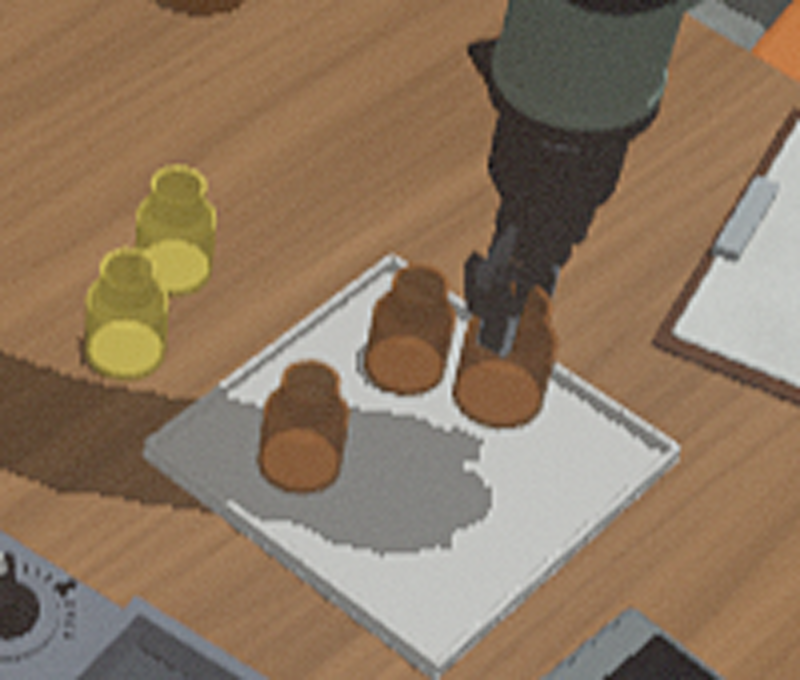

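Request:
carry_out(series=[[-0.006,-0.025,-0.003,0,0,0,255],[-0.018,-0.07,-0.003,0,0,0,255],[-0.03,-0.12,-0.003,0,0,0,255],[-0.043,-0.17,-0.003,0,0,0,255],[-0.056,-0.22,-0.003,0,0,0,255],[-0.068,-0.265,-0.003,0,0,0,255],[-0.077,-0.302,-0.003,0,0,0,255],[-0.077,-0.302,-0.003,0,0,0,255],[-0.077,-0.302,-0.003,0,0,0,255]])

```text
clock: 24.2
position: [0.6973, 0.0174, 0.1789]
tool_rot: [3.141, -0.002, -2.964]
force: [1.1, 1.4, -2.8]
grip_width: 0.0396
```

```bash
python3 -c "
from h import *
go(.698,.0164,.093,-2.963)"
```

```text
now [0.6973 0.0174 0.1789] [ 3.141e+00 -2.000e-03 -2.964e+00] q [-0.04  0.69 -0.11  1.43  0.08  1.03  1.58] F [ 1.1  1.4 -2.8] w 0.0396 t 24.2
shift [-0.0006 -0.0011  0.0859] turn [ 0.0008 -0.0019 -0.0007]
```

Request:
carry_out(series=[[-0.0005,-0.001,0.02,0,0,0,255],[-0.0005,-0.001,0.045,0,0,0,255],[-0.0005,-0.001,0.065,0,0,0,255],[-0.0005,-0.001,0.077,0,0,0,255],[-0.0005,-0.001,0.083,0,0,0,255],[-0.0005,-0.001,0.085,0,0,0,255],[-0.0005,-0.001,0.0865,0,0,0,255],[-0.0005,-0.001,0.0865,0,0,0,255]])

```text
clock: 25.2
position: [0.6989, 0.0158, 0.0942]
tool_rot: [-3.142, 0.001, -2.964]
force: [-0.1, -0.4, -2.1]
grip_width: 0.0398
```

Request:
carry_out(series=[[0,0,0.0008,0,0,0,255],[0,0,0.0015,0,0,0,255],[0,0,0.002,0,0,0,255],[0,0,0.002,0,0,0,255]])

```text
clock: 25.7
position: [0.6992, 0.0161, 0.093]
tool_rot: [-3.142, 0.002, -2.964]
force: [-4.1, 1.3, 11.2]
grip_width: 0.0394
```

Request:
carry_out(series=[[0,0,0,0,0,0,0],[0,0,0,0,0,0,0],[0,0,0,0,0,0,0],[0,0,0,0,0,0,0],[0,0,-0.015,0,0,0,0],[0,0,-0.05,0,0,0,0],[0,0,-0.09,0,0,0,0],[0,0,-0.11,0,0,0,0],[0,0,-0.11,0,0,0,0],[0,0,-0.11,0,0,0,0]])

```text
clock: 26.95
position: [0.6981, 0.0158, 0.2007]
tool_rot: [3.141, -0.002, -2.964]
force: [0.6, 0.8, -0.1]
grip_width: 0.0853
```

```bash
python3 -c "
from h import *
p,d=grab('top','t9'); jars(cloud('top',d))
go(.466,.2355,.2,-2.963)
p2,d=grab('scene','s9')
cv2.imwrite('pics/ts9.png',np.hstack([cv2.resize(p[60:320,80:440],(400,300)),cv2.resize(p2[100:340,220:500],(400,300))]))"
```

```text
jar [196. 260.] z 0.0893 [0.4658 0.2351 0.089 ] med [0.4659 0.2363 0.0893]
jar [132. 268.] z 0.0889 [0.4521 0.3581 0.089 ] med [0.4515 0.3586 0.0889]
now [0.6981 0.0158 0.2004] [ 3.141e+00 -2.000e-03 -2.964e+00] q [-0.04  0.67 -0.11  1.41  0.08  1.07  1.58] F [-0.6  0.  -0.2] w 0.0854 t 27.0
shift [0.1896 0.2573 0.0009] turn [ 0.0002 -0.002  -0.0009]
```

View pics/ts9.png

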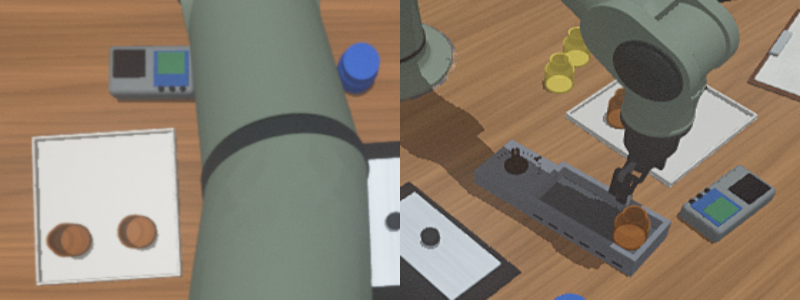

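Request:
carry_out(series=[[0.015,0.02,0,0,0,0,0],[0.045,0.06,0,0,0,0,0],[0.08,0.108,0,0,0,0,0],[0.115,0.156,0,0,0,0,0],[0.15,0.204,0,0,0,0,0],[0.18,0.244,0,0,0,0,0],[0.1895,0.257,0.02,0,0,0,0],[0.1895,0.257,0.06,0,0,0,0],[0.1895,0.257,0.06,0,0,0,0],[0.1895,0.257,0.06,0,0,0,0]])

```text
clock: 28.3
position: [0.4671, 0.2353, 0.1425]
tool_rot: [3.142, 0.0, -2.964]
force: [-0.4, -0.3, 0.9]
grip_width: 0.0855
```

```bash
python3 -c "
from h import *
go(.466,.2355,.068,-2.963)"
```

```text
now [0.4671 0.2353 0.1425] [ 3.142  0.    -2.964] q [-0.46  0.48 -0.16  1.94  0.11  0.72  1.06] F [-0.4 -0.3  0.9] w 0.0855 t 28.3
shift [0.0011 0.0004 0.0745] turn [ 0.      0.0001 -0.0014]
```

Request:
carry_out(series=[[0.001,0,0.02,0,0,0,0],[0.001,0,0.045,0,0,0,0],[0.001,0,0.065,0,0,0,0],[0.001,0,0.0745,0,0,0,0],[0.001,0,0.0745,0,0,0,0],[0.001,0,0.0745,0,0,0,255],[0.001,0,0.0745,0,0,0,255],[0.001,0,0.0745,0,0,0,255],[0.001,0,0.0745,0,0,0,255],[0.001,0,0.0745,0,0,0,255]])

```text
clock: 29.55
position: [0.4661, 0.2355, 0.0679]
tool_rot: [3.141, 0.001, -2.964]
force: [0.1, 0.1, 7.9]
grip_width: 0.04
```

Request:
carry_out(series=[[0,0,0,0,0,0,255],[0,0,-0.005,0,0,0,255],[0,0,-0.015,0,0,0,255],[0,0,-0.04,0,0,0,255],[0,0,-0.07,0,0,0,255],[0,0,-0.1,0,0,0,255],[0,0,-0.12,0,0,0,255],[0,0,-0.12,0,0,0,255],[0,0,-0.12,0,0,0,255]])

```text
clock: 30.68
position: [0.4654, 0.2349, 0.1867]
tool_rot: [-3.141, -0.001, -2.964]
force: [-0.2, 0.3, -3.7]
grip_width: 0.0396
```

```bash
python3 -c "
from h import *
go(.629,.004,.19,-2.963)
p,d=grab('scene','s10');crop(p,300,80,500,250,4,'s10c')"
```

```text
now [0.4654 0.2349 0.1867] [-3.141e+00 -1.000e-03 -2.964e+00] q [-0.45  0.42 -0.17  1.91  0.1   0.82  1.08] F [-0.2  0.3 -3.7] w 0.0396 t 30.675
shift [-0.1202 -0.2561 -0.0033] turn [-0.0003 -0.0007 -0.0009]
```

View pics/s10c.png

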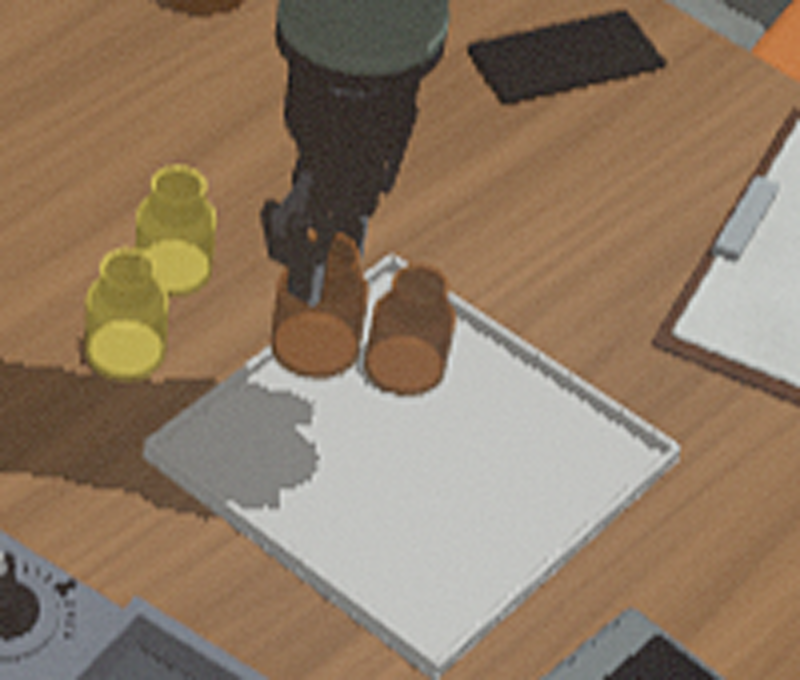

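Request:
carry_out(series=[[-0.01,-0.021,-0.008,0,0,0,255],[-0.028,-0.06,-0.01,0,0,0,255],[-0.05,-0.106,-0.01,0,0,0,255],[-0.072,-0.153,-0.01,0,0,0,255],[-0.094,-0.2,-0.01,0,0,0,255],[-0.112,-0.238,-0.01,0,0,0,255],[-0.12,-0.256,-0.01,0,0,0,255],[-0.12,-0.256,-0.01,0,0,0,255],[-0.12,-0.256,-0.01,0,0,0,255]])

```text
clock: 31.85
position: [0.6285, 0.0057, 0.1968]
tool_rot: [3.141, -0.001, -2.963]
force: [0.1, -0.3, -3.1]
grip_width: 0.0397
```

```bash
python3 -c "
from h import *
go(.629,.004,.0925,-2.963)
p,d=grab('scene','s11');crop(p,250,150,450,320,4,'s11c')"
```

```text
now [0.6285 0.0057 0.1968] [ 3.141e+00 -1.000e-03 -2.963e+00] q [-0.03  0.56 -0.11  1.62  0.07  0.96  1.59] F [ 0.1 -0.3 -3.1] w 0.0397 t 31.85
shift [-0.0003 -0.0019  0.1043] turn [ 0.0007 -0.0009  0.0005]
```

View pics/s11c.png

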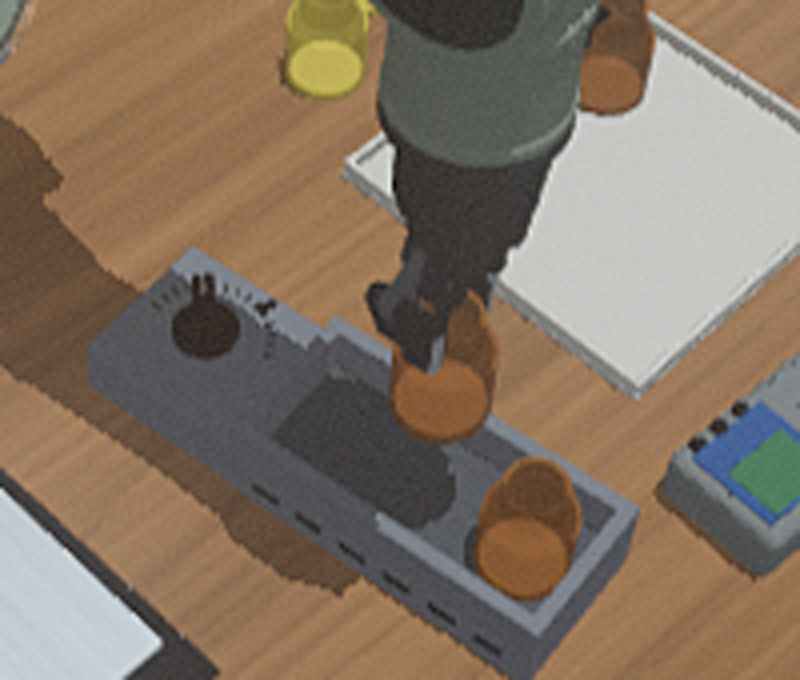

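Request:
carry_out(series=[[0,-0.002,0.02,0,0,0,255],[0,-0.002,0.045,0,0,0,255],[0,-0.002,0.07,0,0,0,255],[0,-0.002,0.09,0,0,0,255],[0,-0.002,0.099,0,0,0,255],[0,-0.002,0.102,0,0,0,255],[0,-0.002,0.1035,0,0,0,255],[0,-0.002,0.104,0,0,0,255],[0,-0.002,0.104,0,0,0,255]])

```text
clock: 33.02
position: [0.6297, 0.0024, 0.0937]
tool_rot: [-3.141, 0.001, -2.964]
force: [0.1, 0.2, -2.0]
grip_width: 0.0397
```

Request:
carry_out(series=[[0,0,0.0008,0,0,0,255],[0,0,0.0015,0,0,0,255],[0,0,0.002,0,0,0,255],[0,0,0.002,0,0,0,255]])

```text
clock: 33.52
position: [0.6301, 0.0027, 0.0929]
tool_rot: [-3.142, 0.002, -2.964]
force: [-5.4, 1.7, 20.6]
grip_width: 0.0395
```

Request:
carry_out(series=[[0,0,-0.0005,0,0,0,0],[0,0,-0.0005,0,0,0,0],[0,0,-0.0005,0,0,0,0],[0,0,-0.0005,0,0,0,0],[0,0,-0.015,0,0,0,0],[0,0,-0.05,0,0,0,0],[0,0,-0.09,0,0,0,0],[0,0,-0.11,0,0,0,0],[0,0,-0.11,0,0,0,0],[0,0,-0.11,0,0,0,0]])

```text
clock: 34.78
position: [0.6292, 0.0024, 0.2011]
tool_rot: [-3.142, -0.0, -2.964]
force: [-0.3, 0.0, 0.2]
grip_width: 0.0853
```

```bash
python3 -c "
from h import *
p,d=grab('top','t12'); jars(cloud('top',d))
p2,d=grab('scene','s12')
cv2.imwrite('pics/ts12.png',np.hstack([cv2.resize(p[60:320,80:440],(400,300)),cv2.resize(p2[100:340,220:500],(400,300))]))"
```

```text
jar [132. 268.] z 0.0886 [0.4519 0.3581 0.089 ] med [0.4515 0.3596 0.0886]
```

View pics/ts12.png

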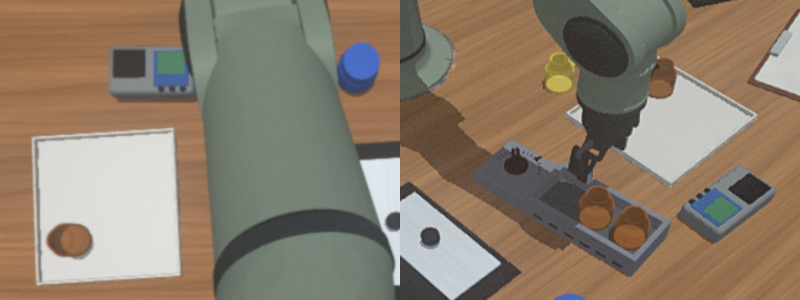

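```bash
python3 -c "
from h import *
go(.452,.358,.2,-2.963)"
```

```text
now [0.629  0.0024 0.2006] [ 3.141e+00 -1.000e-03 -2.964e+00] q [-0.02  0.56 -0.11  1.61  0.07  0.97  1.59] F [ 0.9 -0.2  0.4] w 0.0857 t 34.875
shift [0.1114 0.3813 0.0008] turn [ 0.0001 -0.0013 -0.0008]
```

Request:
carry_out(series=[[0.007,0.024,0,0,0,0,0],[0.022,0.075,0,0,0,0,0],[0.038,0.13,0,0,0,0,0],[0.054,0.185,0,0,0,0,0],[0.07,0.24,0,0,0,0,0],[0.086,0.295,0,0,0,0,0],[0.1,0.343,0,0,0,0,0],[0.1114,0.381,0.01,0,0,0,0],[0.1114,0.381,0.05,0,0,0,0],[0.1114,0.381,0.06,0,0,0,0]])

```text
clock: 36.12
position: [0.4513, 0.3569, 0.1389]
tool_rot: [-3.139, -0.003, -2.963]
force: [-0.0, -0.1, 0.5]
grip_width: 0.0852
```

Request:
carry_out(series=[[0,0,0,0,0,0,0],[0,0,0,0,0,0,0]])

```text
clock: 36.38
position: [0.4532, 0.3577, 0.1424]
tool_rot: [3.141, 0.001, -2.965]
force: [0.5, -0.6, -0.3]
grip_width: 0.0853
```

```bash
python3 -c "
from h import *
go(.452,.358,.068,-2.963)"
```

```text
now [0.4532 0.3577 0.1424] [ 3.141e+00  1.000e-03 -2.965e+00] q [-0.65  0.56 -0.17  1.8   0.13  0.79  0.86] F [ 0.5 -0.6 -0.3] w 0.0853 t 36.375
shift [0.0012 0.0005 0.0744] turn [ 0.0006  0.0012 -0.0019]
```

Request:
carry_out(series=[[0.001,0,0.02,0,0,0,0],[0.001,0,0.045,0,0,0,0],[0.001,0,0.065,0,0,0,0],[0.001,0,0.0745,0,0,0,0],[0.001,0,0.0745,0,0,0,0],[0.001,0,0.0745,0,0,0,255],[0.001,0,0.0745,0,0,0,255],[0.001,0,0.0745,0,0,0,255],[0.001,0,0.0745,0,0,0,255],[0.001,0,0.0745,0,0,0,255]])

```text
clock: 37.62
position: [0.4519, 0.3579, 0.0675]
tool_rot: [3.141, 0.001, -2.964]
force: [1.1, 0.6, 6.7]
grip_width: 0.0401
```

Request:
carry_out(series=[[0,0,0,0,0,0,255],[0,0,-0.005,0,0,0,255],[0,0,-0.015,0,0,0,255],[0,0,-0.04,0,0,0,255],[0,0,-0.07,0,0,0,255],[0,0,-0.1,0,0,0,255],[0,0,-0.13,0,0,0,255],[0,0,-0.13,0,0,0,255],[0,0,-0.13,0,0,0,255]])

```text
clock: 38.75
position: [0.4512, 0.3573, 0.1965]
tool_rot: [-3.141, -0.0, -2.964]
force: [-0.8, 0.6, -1.8]
grip_width: 0.0399
```

```bash
python3 -c "
from h import *
go(.559,-.009,.2,-2.963)
p,d=grab('scene','s13');crop(p,250,80,450,320,2.5,'s13c')
p,d=grab('top','t13');crop(p,250,100,420,320,2.5,'t13c')
C=cloud('top',d);m=(C[...,2]>.105)&(C[...,2]<.13)&(C[...,0]>.5)&(C[...,0]<.8)&(abs(C[...,1])<.08)
n,l,st,ce=cv2.connectedComponentsWithStats(m.astype(np.uint8))
for i in range(1,n):
  if st[i,4]>40: print(st[i],ce[i],onplane('top',[ce[i]],.115),np.median(C[l==i],0))
"
```

```text
now [0.4512 0.3573 0.1965] [-3.141 -0.    -2.964] q [-0.64  0.49 -0.18  1.76  0.11  0.9   0.88] F [-0.8  0.6 -1.8] w 0.0399 t 38.75
shift [-0.0413 -0.3796 -0.0034] turn [-0.0003 -0.0004 -0.0009]
[298 126  21  23 161] [307.90062112 136.38509317] [[0.69876996 0.01628107 0.115     ]] [0.69955614 0.01607283 0.11396978]
[305 162  22  22 148] [315.26351351 172.43243243] [[0.62923601 0.00277334 0.115     ]] [0.63038127 0.00318877 0.11439265]
```

View pics/s13c.png

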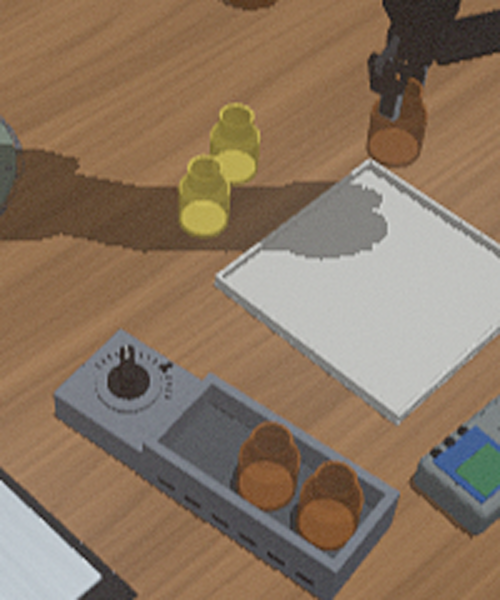

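View pics/t13c.png

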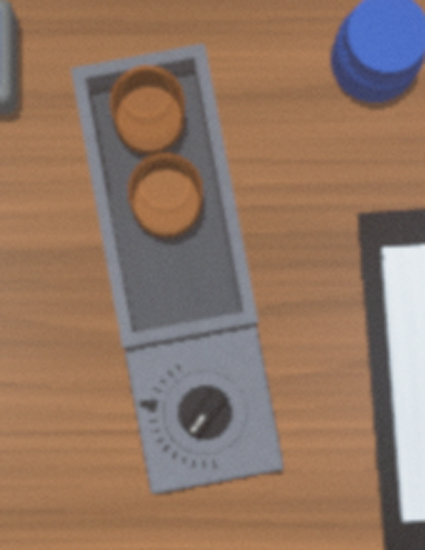

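Request:
carry_out(series=[[-0.003,-0.025,0,0,0,0,255],[-0.009,-0.075,-0.005,0,0,0,255],[-0.015,-0.13,-0.005,0,0,0,255],[-0.021,-0.185,-0.005,0,0,0,255],[-0.027,-0.24,-0.005,0,0,0,255],[-0.033,-0.295,-0.005,0,0,0,255],[-0.038,-0.345,-0.005,0,0,0,255],[-0.043,-0.379,-0.005,0,0,0,255],[-0.043,-0.379,-0.005,0,0,0,255],[-0.043,-0.379,-0.005,0,0,0,255]])

```text
clock: 40.1
position: [0.5604, -0.0072, 0.2012]
tool_rot: [3.141, -0.001, -2.963]
force: [0.2, 0.6, -2.6]
grip_width: 0.0402
```

Request:
carry_out(series=[[0,0,0,0,0,0,255],[0,0,0,0,0,0,255]])

```text
clock: 40.35
position: [0.5607, -0.0071, 0.2018]
tool_rot: [3.141, -0.0, -2.963]
force: [-0.1, 0.4, -2.4]
grip_width: 0.04
```

```bash
python3 -c "
from h import *
go(.561,-.008,.0925,-2.963)"
```

```text
now [ 0.5607 -0.0071  0.2018] [ 3.141 -0.    -2.963] q [-0.01  0.46 -0.11  1.8   0.06  0.89  1.6 ] F [-0.1  0.4 -2.4] w 0.04 t 40.35
shift [-0.0002 -0.001   0.1093] turn [ 0.0001 -0.0001  0.0003]
```

Request:
carry_out(series=[[0,-0.001,0.02,0,0,0,255],[0,-0.001,0.045,0,0,0,255],[0,-0.001,0.07,0,0,0,255],[0,-0.001,0.09,0,0,0,255],[0,-0.001,0.103,0,0,0,255],[0,-0.001,0.107,0,0,0,255],[0,-0.001,0.109,0,0,0,255],[0,-0.001,0.109,0,0,0,255]])

```text
clock: 41.35
position: [0.5612, -0.0089, 0.0933]
tool_rot: [-3.141, 0.001, -2.964]
force: [-0.4, -0.0, -0.9]
grip_width: 0.0402
```

Request:
carry_out(series=[[0,0,0.0008,0,0,0,255],[0,0,0.0012,0,0,0,255],[0,0,0.0012,0,0,0,255]])

```text
clock: 41.72
position: [0.5616, -0.0087, 0.0925]
tool_rot: [-3.142, 0.002, -2.964]
force: [-1.7, 0.8, 8.1]
grip_width: 0.0398
```

Request:
carry_out(series=[[0,0,0,0,0,0,0],[0,0,0,0,0,0,0],[0,0,0,0,0,0,0],[0,0,0,0,0,0,0],[0,0,-0.015,0,0,0,0],[0,0,-0.05,0,0,0,0],[0,0,-0.09,0,0,0,0],[0,0,-0.11,0,0,0,0],[0,0.1,-0.11,0,0,0,0],[0,0.16,-0.11,0,0,0,0]])

```text
clock: 42.98
position: [0.5388, 0.1152, 0.2031]
tool_rot: [3.141, 0.002, -2.966]
force: [1.4, -0.2, -0.2]
grip_width: 0.0852
```

Request:
carry_out(series=[[0,0.06,0,0,0,0,0],[0,0.1,0,0,0,0,0],[0,0.1,0,0,0,0,0]])

```text
clock: 43.35
position: [0.5203, 0.216, 0.2026]
tool_rot: [3.14, 0.001, -2.959]
force: [0.4, -0.7, 0.1]
grip_width: 0.0852
```

```bash
python3 -c "
from h import *
p,d=grab('scene','s14');crop(p,250,180,430,330,3.5,'s14c')
p,d=grab('top','t14');crop(p,250,100,420,320,2.5,'t14c'); crop(p,290,220,380,305,7,'dial14')
C=cloud('top',d);m=(C[...,2]>.105)&(C[...,2]<.13)&(C[...,0]>.5)&(C[...,0]<.8)&(abs(C[...,1])<.08)
n,l,st,ce=cv2.connectedComponentsWithStats(m.astype(np.uint8))
for i in range(1,n):
  if st[i,4]>40: print(st[i],ce[i],onplane('top',[ce[i]],.115),np.median(C[l==i],0))
# pointer
g=cv2.cvtColor(p,cv2.COLOR_BGR2GRAY); m=np.zeros_like(g); cv2.circle(m,(332,265),10,1,-1)
v,u=np.nonzero((g>120)&(m>0)); print('px',len(u)); P=onplane('top',np.c_[u,v],.089)[:,:2]
c=np.array([.629,.004])-.178*np.array([np.cos(.178),np.sin(.178)]); print(c)
import sys
w=P.mean(0)-c; print('dir',w)
import math
q=P-P.mean(0); _,_,V=np.linalg.svd(q); 
for a in (w,V[0] if V[0]@w>0 else -V[0]):
  print('angle', ((.178+math.pi)-math.atan2(a[1],a[0]))%(2*math.pi))
go(c[0],c[1],.2,-2.963)
"
```

```text
[298 126  21  23 166] [307.95180723 136.19277108] [[0.69914127 0.01618117 0.115     ]] [0.70084864 0.01614606 0.11409119]
[305 162  22  22 147] [315.15646259 172.38095238] [[0.62933643 0.0029755  0.115     ]] [0.63034217 0.00318641 0.11414321]
[311 198  21  22 142] [320.92253521 207.81690141] [[ 0.56167808 -0.00739732  0.115     ]] [ 0.5632076  -0.00739386  0.11437019]
px 19
[ 0.45381244 -0.02751695]
dir [-0.00753985  0.00641174]
angle 0.8827150691070407
angle 0.8465901371487927
now [0.5213 0.2123 0.2023] [-3.141e+00  1.000e-03 -2.964e+00] q [-0.38  0.46 -0.15  1.79  0.09  0.9   1.18] F [ 0.1 -0.8  0.3] w 0.0856 t 43.45
shift [ 0.1089 -0.2241  0.0023] turn [-0.0002  0.0006 -0.0007]
```

View pics/t14c.png

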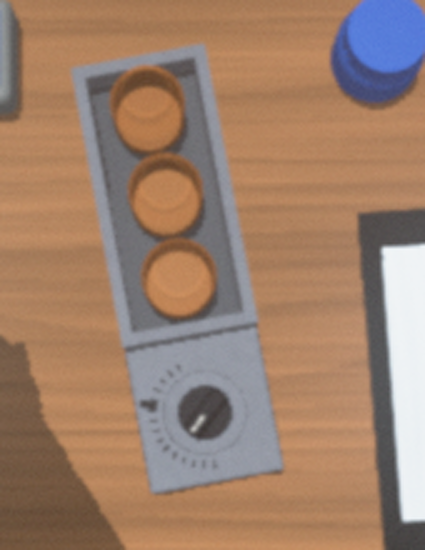

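View pics/dial14.png

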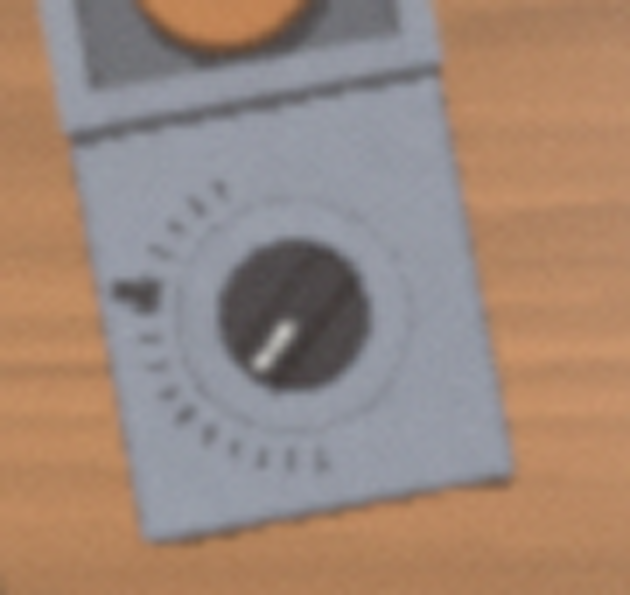

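View pics/s14c.png

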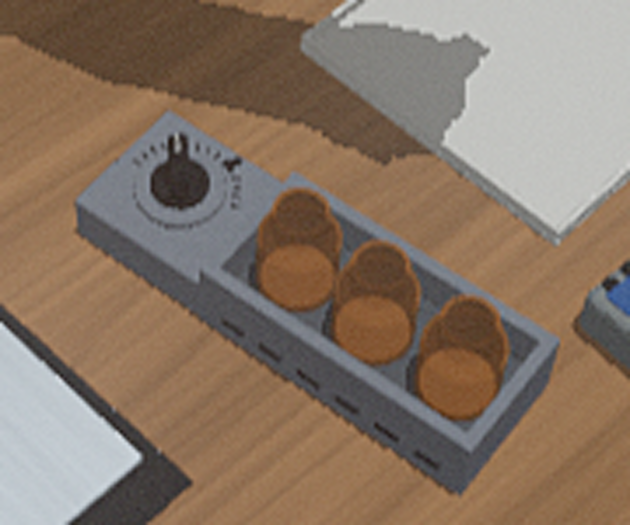

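Request:
carry_out(series=[[0.015,-0.03,0,0,0,0.1,0],[0.035,-0.07,0,0,0,0.22,0],[0.056,-0.115,0,0,0,0.36,0],[0.077,-0.16,0,0,0,0.5,0],[0.095,-0.195,0,0,0,0.64,0],[0.109,-0.224,0,0,0,0.78,0],[0.109,-0.224,0.02,0,0,0.85,0],[0.109,-0.224,0.06,0,0,0.85,0],[0.109,-0.224,0.08,0,0,0.85,0],[0.109,-0.224,0.08,0,0,0.85,0]])

```text
clock: 44.7
position: [0.4528, -0.0283, 0.1211]
tool_rot: [-3.14, -0.001, 2.467]
force: [0.5, -0.4, 0.6]
grip_width: 0.0855
```

Request:
carry_out(series=[[0,0,0,0,0,0,0],[0,0,0,0,0,0,0]])

```text
clock: 44.95
position: [0.454, -0.0274, 0.1226]
tool_rot: [3.141, 0.001, 2.469]
force: [1.1, -0.3, 0.8]
grip_width: 0.0853
```

```bash
python3 -c "
from h import *
go(.4538,-.0275,.066,2.47)
p,d=grab('scene','s15');crop(p,250,130,430,290,4,'s15c')"
```

```text
now [ 0.454  -0.0274  0.1226] [3.141e+00 1.000e-03 2.469e+00] q [-0.13  0.43  0.08  2.14 -0.06  0.58  0.89] F [ 1.1 -0.3  0.8] w 0.0853 t 44.95
shift [ 0.0001 -0.0003  0.0566] turn [ 0.0011  0.0012 -0.0012]
```

View pics/s15c.png

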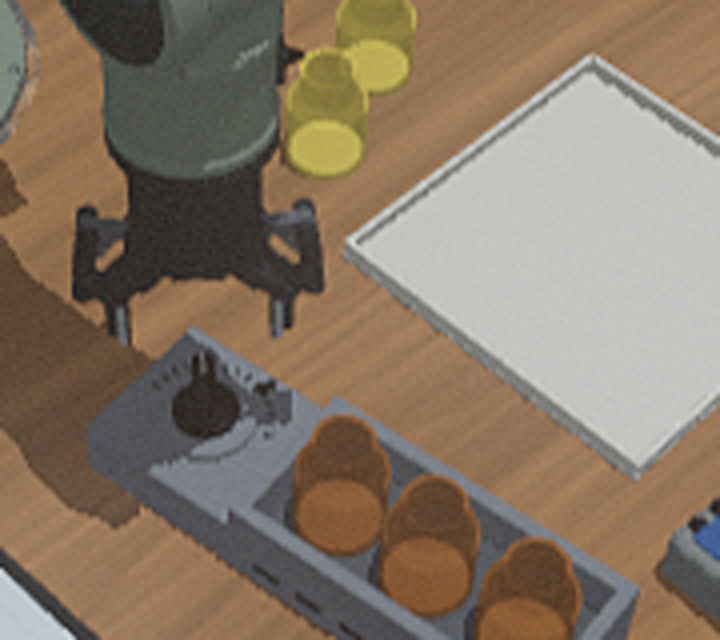

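Request:
carry_out(series=[[0,0,0.015,0,0,0,0],[0,0,0.035,0,0,0,0],[0,0,0.05,0,0,0,0],[0,0,0.056,0,0,0,0],[0,0,0.056,0,0,0,200],[0,0,0.056,0,0,0,255],[0,0,0.056,0,0,0,255],[0,0,0.056,0,0,0,255],[0,0,0.056,0,0,0,255],[0,0,0.056,0,0,0,255]], force=30)

```text
clock: 46.25
position: [0.4546, -0.0265, 0.0661]
tool_rot: [3.14, 0.001, 2.47]
force: [2.7, 5.3, 5.7]
grip_width: 0.0132
```

Request:
carry_out(series=[[0,0,0,0,0,0,255],[0,0,0,0,0,0,255]])

```text
clock: 46.5
position: [0.4546, -0.0265, 0.0662]
tool_rot: [3.14, 0.001, 2.47]
force: [2.7, 5.7, 5.7]
grip_width: 0.0133
```

```bash
python3 -c "
from h import *
go(.4538,-.0275,.066,1.42); print(pose()[2]['moment'])"
```

```text
now [ 0.4546 -0.0265  0.0662] [3.14e+00 1.00e-03 2.47e+00] q [-0.12  0.54  0.06  2.17 -0.07  0.43  0.9 ] F [2.7 5.7 5.7] w 0.0133 t 46.5
shift [ 0.     -0.0013  0.0001] turn [2.5000e-03 2.0000e-04 1.0499e+00]
[ 1.02671133 -0.50112633  0.0175228 ]
```

Request:
carry_out(series=[[0,0,0,0,0,0.12,255],[0,0,0,0,0,0.26,255],[0,0,0,0,0,0.4,255],[0,0,0,0,0,0.54,255],[0,0,0,0,0,0.68,255],[0,0,0,0,0,0.82,255],[0,0,0,0,0,0.95,255],[0,0,0,0,0,1.05,255],[0,0,0,0,0,1.05,255],[0,0,0,0,0,1.05,255]])

```text
clock: 47.75
position: [0.4551, -0.0261, 0.0662]
tool_rot: [3.139, -0.001, 1.42]
force: [5.3, 6.7, 2.9]
grip_width: 0.0129
```

Request:
carry_out(series=[[0,0,0,0,0,0,255],[0,0,0,0,0,0,0],[0,0,0,0,0,0,0],[0,0,0,0,0,0,0],[0,0,0,0,0,0,0],[0,0,-0.015,0,0,0,0],[0,0,-0.05,0,0,0,0],[0,0,-0.1,0,0,0,0],[0,0,-0.14,0,0,0,0],[0,0,-0.14,0,0,0,0]])

```text
clock: 49.0
position: [0.4546, -0.0271, 0.2088]
tool_rot: [3.137, -0.002, 1.419]
force: [-0.5, -0.9, -1.6]
grip_width: 0.0856
```

```bash
python3 -c "
from h import *
go(.521,.212,.2)"
```

```text
now [ 0.4546 -0.0271  0.2088] [ 3.137e+00 -2.000e-03  1.419e+00] q [-0.5   0.32  0.54  2.08 -0.23  0.8   0.02] F [-0.5 -0.9 -1.6] w 0.0856 t 49.0
shift [0.2464 0.0294 0.0094] turn [ 0.0046 -0.0021 -0.    ]
```

Request:
carry_out(series=[[0.03,0.005,0,0,0,0,0],[0.08,0.01,0,0,0,0,0],[0.13,0.015,0,0,0,0,0],[0.18,0.02,0,0,0,0,0],[0.23,0.027,0,0,0,0,0],[0.25,0.03,0,0,0,0,0],[0.25,0.03,0,0,0,0,0],[0.25,0.03,0,0,0,0,0]])

```text
clock: 50.0
position: [0.5207, 0.2139, 0.2056]
tool_rot: [-3.141, 0.001, 1.418]
force: [-0.5, -0.0, 0.3]
grip_width: 0.0851
```

```bash
python3 -c "
from h import *
import math
p2,d2=grab('scene','s16');crop(p2,270,195,360,275,8,'s16c')
p,d=grab('top','t16'); crop(p,290,220,380,305,7,'dial16')
c=np.array([.629,.004])-.178*np.array([np.cos(.178),np.sin(.178)])
def ang(a): return ((.178+math.pi)-math.atan2(a[1],a[0]))%(2*math.pi)
for n,P in(('top',p),('scene',p2)):
  g=cv2.cvtColor(P,cv2.COLOR_BGR2GRAY); v,u=np.mgrid[:480,:640]
  W=onplane(n,np.c_[u.ravel(),v.ravel()],.089)[:,:2].reshape(480,640,2)
  r=np.linalg.norm(W-c,axis=2); m=(r<.019)&(g>100)
  Q=W[m]; print(n,len(Q),(Q.mean(0)-c), ang(Q.mean(0)-c))
  q=Q-Q.mean(0);V=np.linalg.svd(q)[2][0]; a=V if V@(Q.mean(0)-c)>0 else -V; print('axis',ang(a))
  W=onplane(n,np.c_[u.ravel(),v.ravel()],.045)[:,:2].reshape(480,640,2)
  r=np.linalg.norm(W-c,axis=2); 
  A=((.178+math.pi)-np.arctan2(W[...,1]-c[1],W[...,0]-c[0]))%(2*math.pi)
  for lo,hi in((.041,.048),(.048,.056)):
    m=(r>lo)&(r<hi)&(A>1.6)&(A<2.2)&(g<75);  print('mark',lo,m.sum(),A[m].mean() if m.any() else None, r[m].mean() if m.any() else None)
"
```

```text
top 25 [0.00272813 0.01044216] 2.0043456676625784
axis 1.943420361742431
mark 0.041 0 None None
mark 0.048 0 None None
scene 49 [-0.0080939   0.00405948] 0.6428856789923603
axis 5.364504882254538
mark 0.041 6 1.892758530483149 0.044339304908029675
mark 0.048 5 1.8927140328410108 0.05167897395252994
```

View pics/dial16.png

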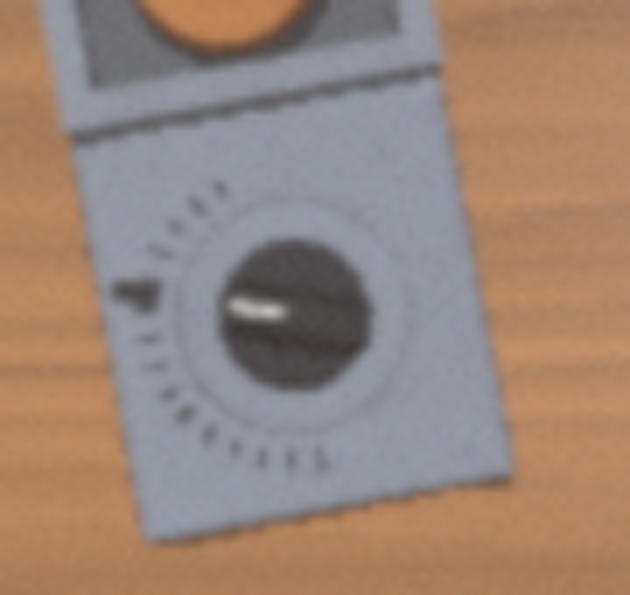

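View pics/s16c.png

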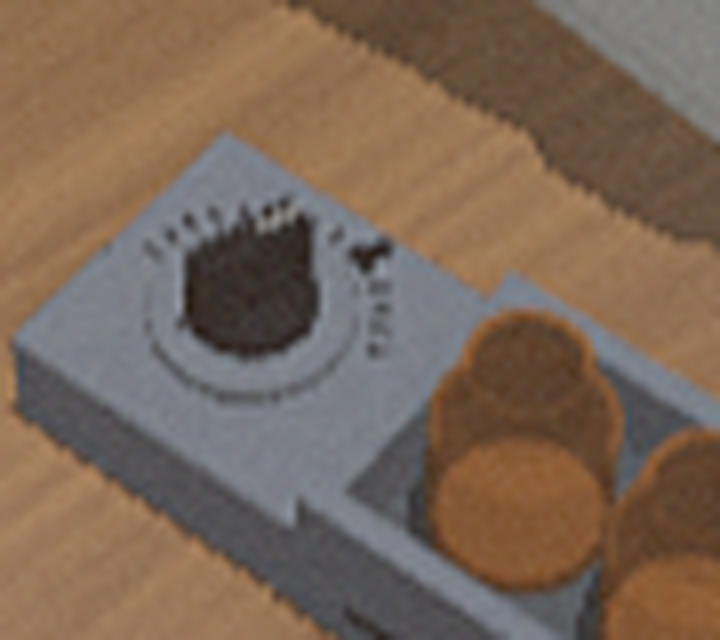

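```bash
python3 - <<'E'
from h import *
import math
c=np.array([.629,.004])-.178*np.array([np.cos(.178),np.sin(.178)])
ps=[cv2.imread('pics/t16.png')]+[grab('top')[0] for _ in range(6)]
g=np.mean([cv2.cvtColor(p,cv2.COLOR_BGR2GRAY).astype(float) for p in ps],0)
g0=cv2.cvtColor(cv2.imread('pics/t14.png'),cv2.COLOR_BGR2GRAY).astype(float)
v,u=np.mgrid[:480,:640]
def ang(a): return ((.178+math.pi)-math.atan2(a[1],a[0]))%(2*math.pi)
W=onplane('top',np.c_[u.ravel(),v.ravel()],.089)[:,:2].reshape(480,640,2)
r=np.linalg.norm(W-c,axis=2)
for nm,G in(('now',g),('before',g0)):
  for th in(75,90,105):
    w=np.clip(G-th,0,None)*(r<.0205); wt=w[w>0]; Q=W[w>0]
    m=(Q*wt[:,None]).sum(0)/wt.sum(); q=Q-m; C=(q*wt[:,None]).T@q/wt.sum(); e,V=np.linalg.eigh(C); a=V[:,1]; a=a if a@(m-c)>0 else -a
    print(nm,th,len(wt),"axis",round(ang(a),3),"radial",round(ang(m-c),3),m-c,np.sqrt(e))
# dial centre from dark disc at top z~.059..
g8=g.astype(np.uint8)
m=((g<85)&(r<.035)).astype(np.uint8); cn=max(cv2.findContours(m,0,2)[0],key=cv2.contourArea)
(h,rr)=cv2.minEnclosingCircle(cv2.convexHull(cn)); M=cv2.fitEllipse(cv2.convexHull(cn)); print("disc",h,rr,M,[onplane('top',[M[0]],z)[0].round(4) for z in(.059,.074,.089)],c)
# marks: radial darkness profile at z=.045
W=onplane('top',np.c_[u.ravel(),v.ravel()],.045)[:,:2].reshape(480,640,2)
for cc in(c,):
  rr=np.linalg.norm(W-cc,axis=2);A=((.178+math.pi)-np.arctan2(W[...,1]-cc[1],W[...,0]-cc[0]))%(2*math.pi)
  s=(rr>.036)&(rr<.052)&(A>1.6)&(A<2.2); w=np.clip(105-g[s],0,None); print("mark",(A[s]*w).sum()/w.sum(),w.sum(),(rr[s]*w).sum()/w.sum())
crop(g8,305,240,360,290,10,'avg')
E
```

```text
now 75 145 axis 2.09 radial 1.771 [0.00012765 0.00575473] [0.00857314 0.01114873]
now 90 56 axis 2.21 radial 1.794 [0.0003705 0.008235 ] [0.00563138 0.00938226]
now 105 30 axis 1.96 radial 1.971 [0.00234927 0.01039424] [0.00265815 0.0051865 ]
before 75 166 axis 1.544 radial 0.494 [-0.00642007  0.00210169] [0.00788365 0.01047104]
before 90 62 axis 1.518 radial 0.518 [-0.00778798  0.00275239] [0.004987   0.00920672]
before 105 32 axis 1.467 radial 0.739 [-0.00765889  0.00481634] [0.00374545 0.00642618]
disc (331.8255920410156, 264.7209167480469) 10.123350143432617 ((331.6482849121094, 264.7569274902344), (19.532255172729492, 19.947954177856445), 134.84934997558594) [array([ 0.4545, -0.0277,  0.059 ]), array([ 0.4544, -0.0274,  0.074 ]), array([ 0.4544, -0.0271,  0.089 ])] [ 0.45381244 -0.02751695]
mark 1.917128974864673 282.8571428571429 0.0451735913590448
```

View pics/avg.png

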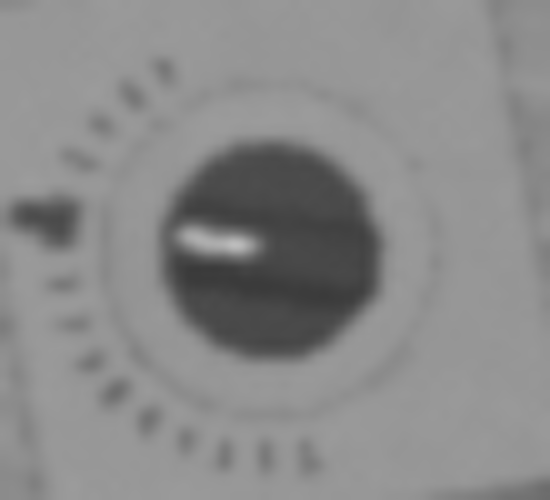

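```bash
python3 - <<'E'
from h import *
import math
c=np.array([.4545,-.0275])
g=np.mean([cv2.cvtColor(grab('top')[0],cv2.COLOR_BGR2GRAY).astype(float) for _ in range(8)],0)
k=8; x0,y0=305,240
G=cv2.resize(g[y0:290,x0:360].astype(np.float32),None,fx=k,fy=k,interpolation=cv2.INTER_CUBIC)
for th in(100,115,130,150):
    n,l,st,ce=cv2.connectedComponentsWithStats((G>th).astype(np.uint8))
    i=l[int((244-240+.5)*0)+int(24.3*k),int(22*k)]
    if i==0: print(th,'none',G[int(24.3*k),int(22*k)]);continue
    v,u=np.nonzero(l==i); w=G[l==i]-th
    uv=np.c_[(u+.5)/k-.5+x0,(v+.5)/k-.5+y0]; P=onplane('top',uv,.089)[:,:2]
    m=(P*w[:,None]).sum(0)/w.sum(); q=P-m; e,V=np.linalg.eigh((q*w[:,None]).T@q/w.sum()); a=V[:,1]; a=a if a[1]>0 else -a
    f=lambda a:(.178+math.pi-math.atan2(a[1],a[0]))%(2*math.pi)
    print(th,st[i],"axis",round(f(a),3),"radial",round(f(m-c),3),np.sqrt(e).round(4))
# dryer yaw from tub outer rim (z=.065)
p,d=grab('top'); C=cloud('top',d); X,Y,Z=np.moveaxis(C,2,0)
m=((Z>.055)&(X>.48)&(X<.85)&(abs(Y)<.12)).astype(np.uint8); cn=max(cv2.findContours(m,0,2)[0],key=cv2.contourArea)
P=onplane('top',cn.reshape(-1,2),.065)[:,:2]*1000; r=cv2.minAreaRect(P.astype(np.float32)); print(r)
E
```

```text
100 [     0      0    440    400 154245] axis 1.853 radial 4.123 [0.0298 0.0322]
115 [ 140  180   67   26 1225] axis 1.906 radial 1.927 [0.001  0.0038]
130 [143 182  62  22 935] axis 1.906 radial 1.926 [0.0009 0.0036]
150 [147 184  54  18 589] axis 1.9 radial 1.924 [0.0006 0.0033]
((629.5414428710938, 4.1298980712890625), (230.7220458984375, 109.9724349975586), 10.2073974609375)
```

```bash
python3 - <<'E'
from h import *
p,d=grab('scene','s17'); q,_=grab('top','t17')
cv2.imwrite('pics/ts17.png',np.hstack([cv2.resize(q,(400,300)),cv2.resize(p,(400,300))]))
for n,im in(('scene',p),('top',q)):
  a=cv2.imread(f'pics/{n}0.png')
  s=np.s_[85:150,170:260] if n=='top' else np.s_[325:385,310:365]
  print(n,cv2.absdiff(a[s],im[s]).mean())
a=cv2.imread('pics/top0.png'); print(cv2.absdiff(a[90:145,380:425],q[90:145,380:425]).mean())
E
```

```text
scene 2.945959595959596
top 7.54968660968661
8.625050505050504
```

View pics/ts17.png

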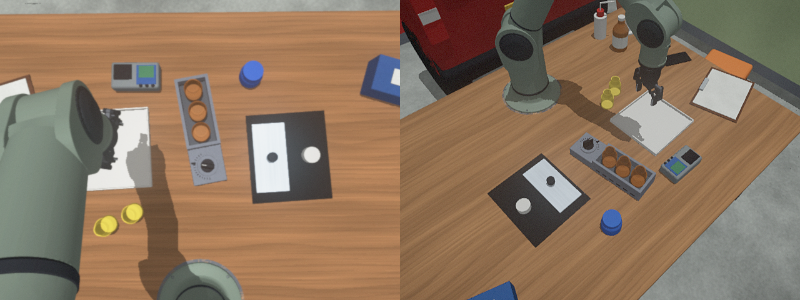

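```bash
python3 -c "
from workcell import ticket; print(ticket.job_done())"
```

```text
the job is handed in; nothing more can be done
None
```

The job is done and handed in at about 51 s on the robot's clock. No verdict came back, so what follows rests on my own last checks.

- **Cover and cap:** The cover lies flat, knob up, on the mat, and the cap sits beside it. Only one jar had a cap.
- **Jars:** All three amber jars stand upright and open in a row in the tub, at about +71, 0 and −69 mm along it. The measured mouth heights were 114 mm against 115 mm expected.
- **Dial:** I turned it only after the third jar was in. The gripper angle at release put it at 1.90 rad, and the pointer in averaged top pictures reads 1.90–1.91 along its axis. The pointer's bearing from the dial centre reads 1.93, and coarser early fits gave about 1.85–2.0; I trusted the averaged axis. The broad mark itself measured 1.89–1.92.
- **Left alone:** The meter and the blue jar look unmoved. The before-and-after difference was larger in the top view than in the scene view (about 8 against 3 grey levels), which I put down to lighting and did not check further.
- **Forces:** Wrist force readings stayed at or below 32 N, the highest when setting the cover down. The gripper is open and clear of everything. I saw no jar knocked aside.

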